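# Turn a wax plaque over in a flip nest

## Task

Lay the wax plaque, carved face up, in the nest of the left-hand leaf of the turnover fixture and swing the right-hand leaf over until it is shut on it. Then turn the shut pair of leaves over together by the left-hand leaf's bar, keeping them shut all the way, until they lie flat on the right, and leave them shut there with the plaque carved face down in the nest of the right-hand leaf. Do not disturb the two jars and the roll of tape.

Things in the scene. Friction and masses are not known exactly. Their poses are not given: they have to be found in the camera images.
- plaque_center (a point): centre of the plate of the loose wax plaque (0.12 kg): plate 90 mm along its x, 56 along its y, 12 thick along z, green, rounded edges; a flower in relief (59 x 31 mm) stands 5.5 mm proud of its face. z points out of the carved face; the plain back is 6 mm below this point. Starts carved face up on the bench, right of the fixture. Grip it across the 56 mm.
- hinge_mid (a point): middle of the hinge axis of the fixture (fixed), 48 mm above the bench. x along the axis (away from the robot at yaw 0), y towards where leaf_a lies (left), z up. Two equal aluminium leaves turn on this axis like the covers of a book. Wooden base 176 mm along x, 236 along y, 12 high; hinge blocks at x = +-79 mm rise 60 mm above the bench.
- leaf_a (a joint): turn of the left-hand leaf, rad: 0 flat to the left (start), pi/2 upright, pi flat over to the right. 0.24 kg, stiff hinge (0.38 N m): stays where left. When shut (leaf_a + leaf_b = pi) rubber stops touch and one leaf pushes the other; no latch, so the pair keeps together only if turned by the leaf that pushes: to the right, by bar_a (about 8 N).
- leaf_b (a joint): turn of the right-hand leaf about the same axis, rad: 0 flat to the right, pi/2 upright, pi flat over to the left, shut on leaf_a. Starts between 0 and 0.5; as heavy and stiff as leaf_a. Each leaf is a frame 136 mm along the hinge, 14 to 110 mm from the axis, 6 mm thick, with a 66 x 36 mm window that takes the relief; nest floor 7 mm below the hinge axis when flat.
- nest_a (a point): centre of leaf_a's nest, 6 mm off its floor, 62 mm from the hinge axis: where the plaque's centre lies when seated. Axes as hinge_mid with leaf_a at 0. Nest 96 mm along x, 62 along y (3 mm play a side); rims 6 mm high, open over the middle 58 mm of the sides along x, so that fingers holding the plaque across its 56 mm fit between.
- nest_b (a point): the same for the nest of leaf_b; when the pair lies turned over to the right the plaque rests here carved face down.
- bar_a (a point): middle of leaf_a's grip bar: round steel, 10 mm thick, about 46 mm long, parallel to the hinge axis and 158 mm from it, 34 mm nearer the robot than the leaf's middle, held 48 mm off the leaf's edge by two arms. With the leaf flat it is 48 mm above the bench with nothing between. Pinch it from above; it turns in the fingers.
- bar_b (a point): the same for leaf_b, but 34 mm to the far side of the leaf's middle, so that the two bars lie side by side when the leaves are shut.
- edge_a (a point): middle of the outer edge of leaf_a, 110 mm from the hinge axis, in the plane where the leaves meet.
- edge_b (a point): the same for leaf_b; coincides with edge_a when shut.
- jar_talc: white jar with a blue lid, 39 mm across, 62 mm high, loose bystander standing at the back right; origin at the centre of its underside
- jar_flux: amber jar with a black lid, 43 mm across, 55 mm high, loose bystander standing at the back right; origin at the centre of its underside
- tape_roll: roll of tan tape lying flat, 73 mm across, 18 mm high, loose bystander standing at the back right; origin at the centre of its underside
Mind the look-alikes: they are no part of the job. What is meant by the part that bears plaque_center is not red, and is the larger of those in its own colour.

How it is judged:
By the outcome, as a careful person would: the job done as asked, in the order asked, and still so for the second after the job is handed in, with the robot touching nothing.
It also fails if it takes over 72 s, if anything falls off the work surface, if the arm or the gripper's body presses on something with over 40 N, if the wrist force passes 120 N, or if a joint passes its speed limit or range.

## Robot

A 6-joint arm with a two-finger parallel gripper is mounted at the origin on a cart in front of the work surface, level with it; the furniture and walls round the work are solid. World frame = base frame: x ahead of the robot, y to its left, z up, the work surface at z = 0. Lengths are in mm, angles in rad, forces in N, time in s.
With the tool pointing down it reaches from about 275 to 1000 mm from the base axis. Payload 8.4 kg.
Tool frame: the origin (TCP) lies at the very end of the fingers, on their centre line; the grasp point (between the pads) lies 19 mm behind it (r.tcp_to_grasp is the distance from the TCP to the grasp point, in mm); z points along the fingers, y is the line along which they close (so a half turn about z gives the same grasp; the last joint's range is limited). The gripper opens to 85 mm and grips with 20 to 120 N. Pads are 22 mm wide; open, the fingers measure 114 mm over their backs; the gripper's body (76 mm by 85 mm) begins 54 mm behind the grasp point. The pads swing forward as they close: fully open they stand 13 mm farther back than shut.
Start: joints at [-0.002, 0.353, 1.633, -0, 1.155, -0.002], TCP at [625.002, -0, 231.281] pointing down, gripper open.
Joint ranges: [-2.63, 2.63], [-0.92, 2.1], [0.06, 2.66], [-1.3, 4.44], [0, 2.69], [-3.02, 3.02]. Speed limits (rad/s): [2.22, 2.22, 2.79, 3.14, 3.14, 3.14].

## Interface

Orientations are given as [roll, pitch, yaw] about the fixed x, y, z axes, in that order (R = Rz(yaw) Ry(pitch) Rx(roll)).
In Python, from rig import r gives the robot as it stands. The module is installed in compiled form; this text tells all that it offers.
- The arm moves only by the tool play_rows, never from a script. Its argument "rows" is a list of rows, each an object with "dp": the shift along the tool's x, y, z in units of 40 mm (1.0 is 40 mm), a list of three; "turn": the turn, a rotation vector about the tool's x, y, z in units of 6 degrees (1.0 is 6 degrees), a list of three; "fingers": the closure, from 0 (fully open) to 1 (shut). In form: [{"dp": [tx, ty, tz], "turn": [wx, wy, wz], "fingers": fingers}, ...]. A call has 1 to 5 rows; each row shifts and turns the commanded pose from where the row before left it, along the tool's axes as they then stand; what a row does not reach is not made up. A row lasts 1/12 s, in which the tool goes at most 41.7 mm and 7.16 degrees, less where a joint would pass 70% of its speed; a pose out of reach is approached as far as the arm can. A call is refused whole if a number of a shift passes 1 or a number of a turn 1, either way. A call with a gripper value outside its range is refused whole. The fingers move at their own pace and stop on an object; "force" is the grip in N (left out, the last holds). Time passes only in rows, so rows that do not move let the fingers close. It gives the time, the measured TCP pose, the force, the opening and the grip force at its end, in the units of the state.
- r.sense(): the state, without advancing time (a new reading comes with each control period).
- r.grab_frame(name): name is "scene" or "side" or "wrist"; returns a dict with "pixels" (400x640x3 uint8, red, green, blue), "fx", "fy", "cx", "cy" (pixels), "pose" (4x4, takes a point from camera to world coordinates). Camera axes: x right, y down, z forward; pixel columns grow to the right and rows downward; lengths in mm; the calibration is good to about 2 mm. A picture is of the moment at which its call begins. There is no depth.
- r.sign_off(): hands the job in; it is judged then, once.
The state is a dict: "clock": time; "qpos": joint angles; "qvel": joint speeds; "joint_efforts": joint torques, N m; "eef_pos": TCP position; "tcp_rot": TCP orientation; "contact_force": force on the tool from outside, world axes, zero at the start; "wrist_torque": the same for the moment, N m; "opening": opening from 0.0 (shut) to 1.0 (fully open); "grasp_force": force on a finger pad.
Only numpy, scipy, OpenCV 4.12 (cv2) and the standard library are available. Lean on these libraries where they do the work, as an engineer would, in place of code of your own. Each camera call takes 0.05 s, during which the arm holds its last target. There are 200 camera calls.

## Working session

There is one attempt and no reset: what is moved stays moved. The work goes in short steps, Python scripts to look and compute and a tool call to move; the robot and the scene stay as the last step left them, time stands still between calls to the robot, and variables do not carry over. Pictures are saved under pics/ and viewed, at most 10 in all, crops included, and the job is handed in when it is done.

Besides the shell and the picture viewer there is one more tool, called by a JSON object that holds its "fn" and its "kwargs", one argument or row to a line. play_rows: Moves the arm, as the interface text tells. Its arguments: {"type":"object","properties":{"rows":{"type":"array"},"force":{"type":"number"}},"required":["rows"]}

```bash
mkdir -p pics
cat > h.py <<'E'
import numpy as np, cv2
from rig import r
def save(n,f=None,crop=None,k=1):
    f=f or r.grab_frame(n.split('_')[0]); im=f['pixels'][:,:,::-1]
    if crop: a,b,c,d=crop; im=im[b:d,a:c]
    cv2.imwrite(f'pics/{n}.png',cv2.resize(im,None,fx=k,fy=k,interpolation=cv2.INTER_CUBIC)); return f
def ray(f,u,v):
    P=f['pose']; d=P[:3,:3]@np.array([(u-f['cx'])/f['fx'],(v-f['cy'])/f['fy'],1]); return P[:3,3],d
def atz(f,u,v,z):
    o,d=ray(f,u,v); return o+d*(z-o[2])/d[2]
def proj(f,p):
    q=np.linalg.inv(f['pose'])@np.append(p,1); return f['fx']*q[0]/q[2]+f['cx'],f['fy']*q[1]/q[2]+f['cy']
E
python3 - <<'E'
from h import *
import pickle
d={}
for n in ['scene','side']:
    d[n]=save(n+'_0',k=1.25); print(n,d[n]['pose'].round(2).tolist(),d[n]['fx'])
pickle.dump(d,open('f0.pkl','wb')); print(r.sense())
E
```

```text
scene [[0.73, -0.39, 0.56, 18.13], [-0.68, -0.44, 0.58, -667.44], [0.02, -0.81, -0.59, 668.07], [0.0, 0.0, 0.0, 1.0]] 439.2410242435711
side [[-1.0, -0.02, 0.03, 555.09], [-0.03, 0.62, -0.79, 793.37], [-0.0, -0.79, -0.62, 770.16], [0.0, 0.0, 0.0, 1.0]] 503.0691519047413
{'clock': 0.1, 'qpos': array([-2.40379217e-03,  3.53540214e-01,  1.63404994e+00, -1.90450198e-05,
        1.15520523e+00, -2.40501129e-03]), 'qvel': array([-1.61941431e-04, -2.51669029e-04, -1.29165602e-03,  1.35652035e-03,
        9.44954313e-05,  1.55062213e-04]), 'joint_efforts': array([ 4.27485766e-04, -6.06356549e+01, -3.42817569e+01, -7.40920814e-05,
        3.91241178e-03, -4.99377973e-05]), 'eef_pos': array([ 6.24579056e+02, -7.32797560e-03,  2.30665116e+02]), 'tcp_rot': array([-3.14038989e+00,  1.45219834e-05,  1.57080525e+00]), 'contact_force': array([-0.50924715,  0.82390541,  0.07135649]), 'wrist_torque': array([ 0.00120428, -0.00822542, -0.00668505]), 'grasp_force': 0.0, 'opening': 1.0004972558738428}
```

View pics/scene_0.png

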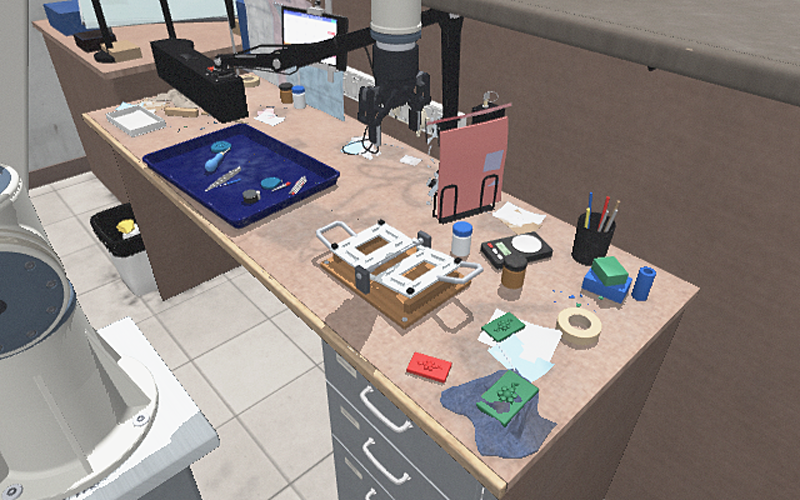

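View pics/side_0.png

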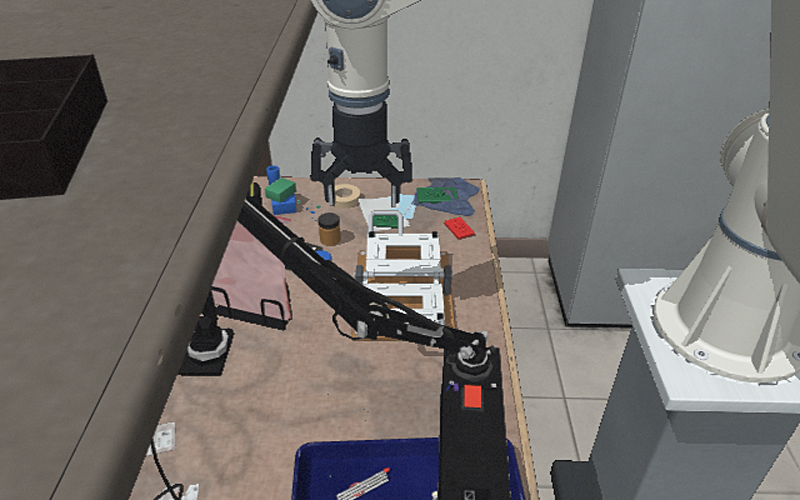

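Candidates in the scene picture (800x500): green plaque on the papers at (503,327), green plaque on the cloth at (508,398), red one at (429,366), which is excluded by colour. I'll compare the two green ones in crops.

Run:
```python
from h import *
import pickle
d=pickle.load(open('f0.pkl','rb'))
save('scene_p',d['scene'],(320,240,460,345),5.7)
save('scene_f',d['scene'],(245,165,395,270),5.3)
```

```text
(no output)
```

View pics/scene_p.png

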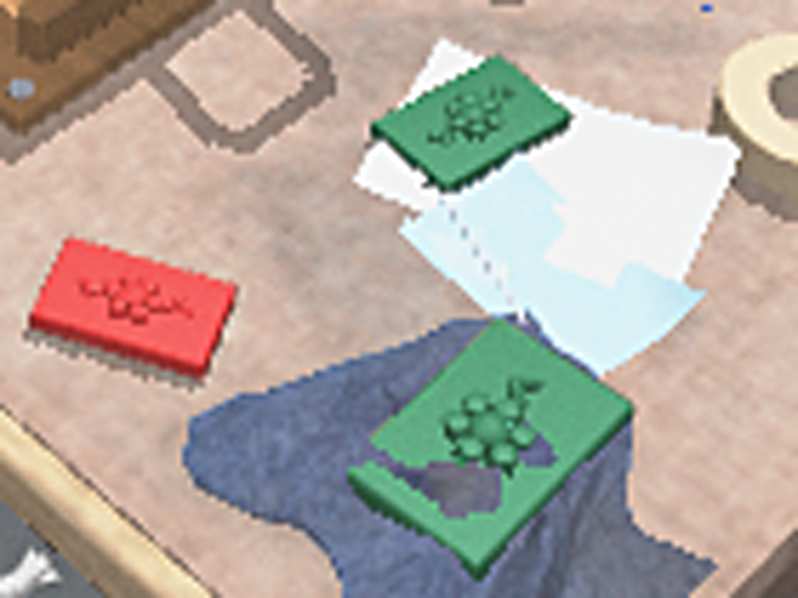

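View pics/scene_f.png

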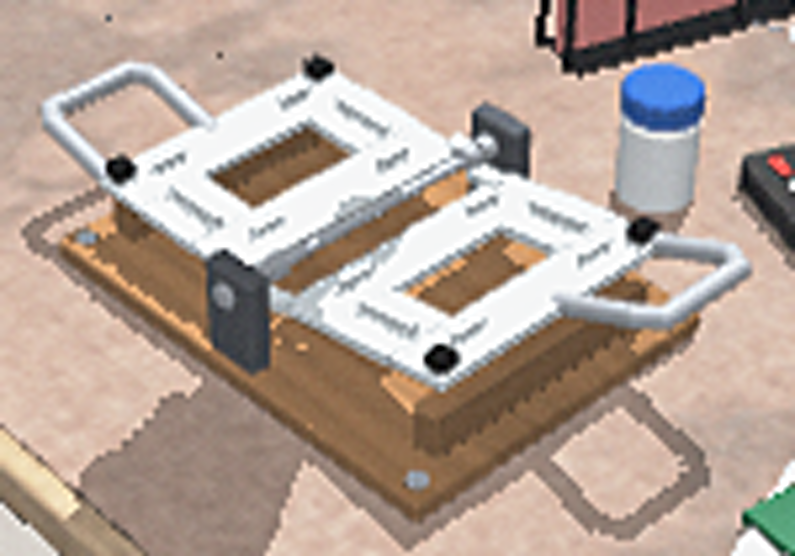

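The green plaque on the cloth (crop corners 505,320 / 632,408 / 478,562 / 350,468) looks larger than the one on the papers (498,57 / 570,118 / 450,180 / 375,125). I'll check both by size, and fit the fixture from its base corners at crop (417,508), (62,243), (697,318) and its pins.

Run:
```python
from h import *
import pickle
from scipy.optimize import least_squares
d=pickle.load(open('f0.pkl','rb')); f=d['scene']
np.set_printoptions(suppress=True,precision=1)
for nm,c in dict(cloth=[(505,320),(632,408),(478,562),(350,468)],paper=[(498,57),(570,118),(450,180),(375,125)],red=[(70,240),(237,288),(205,365),(35,318)]).items():
    P=np.array([atz(f,320+u/5.7,240+v/5.7,12) for u,v in c]); e=np.roll(P,-1,0)-P
    print(nm,P.mean(0),np.linalg.norm(e,axis=1),np.degrees(np.arctan2(e[:,1],e[:,0])))
F=lambda u,v:(245+u/5.3,165+v/5.3)
M=[((-88,-118,12),F(417,510)),((-88,118,12),F(62,243)),((88,-118,12),F(697,318)),((-34,158,48),F(88,90))]
def W(x,p):
    c,s=np.cos(x[2]),np.sin(x[2]); return np.array([x[0]+c*p[0]-s*p[1],x[1]+s*p[0]+c*p[1],p[2]])
res=lambda x:np.ravel([np.array(proj(f,W(x,p)))-q for p,q in M])
s=least_squares(res,[600,-100,0]); print(s.x,s.fun)
for p in [(-86,0,48),(72,0,48)]: u,v=proj(f,W(s.x,p)); print('pin',p,(u-245)*5.3,(v-165)*5.3)
for a in np.arange(0,.6,.1):
    u,v=proj(f,W(s.x,(34,-158*np.cos(a),48+158*np.sin(a)))); print('barb',a,(u-245)*5.3,(v-165)*5.3)
for n,(u,v),z in [('jart',(461,228),62),('jarf',(514,262),55),('tape',(579,321),18)]: print(n,atz(f,u/1.25,v/1.25,z))
```

```text
cloth [ 493.5 -396.8   12. ] [51.4 84.3 49.9 85.5] [ -88.6 -177.8   92.9    3.2]
paper [ 603.2 -301.2   12. ] [39.  58.7 36.4 63.3] [-99.1 170.3  88.1  -7. ]
red [ 448.1 -279.3   12. ] [60.8 36.  59.6 37.5] [ -63.4 -154.1  118.    27.7]
[563.2 -69.7   0. ] [-0.3  0.1 -1.4 -0.5  1.3 -0.4  0.5  0.5]
pin (-86, 0, 48) 223.5141628914264 298.73554543976473
pin (72, 0, 48) 489.72425700534706 148.05340712867576
barb 0.0 700.6187449363939 352.29121264577543
barb 0.1 702.5623149303318 321.6710467690621
barb 0.2 701.503199167449 288.9456996581772
barb 0.30000000000000004 697.3795406447288 254.50209113063525
barb 0.4 690.1803374947726 218.77409115572752
barb 0.5 679.9490344389585 182.23456596049394
jart [ 709.5 -101.7   62. ]
jarf [ 708.6 -233.6   55. ]
tape [ 702.6 -382.7   18. ]
```

The green one on the cloth measures about 85 x 51 mm (rounded edges, so 90 x 56). The paper one is about 61 x 38. So the cloth one is meant, at about (493,-397), long side along x. Hinge is at (563,-70), yaw 0, and leaf_b at about 0.19. Next I move above the plaque and turn so the fingers close along y.

{"fn": "play_rows", "kwargs": {
  "rows": [
    {"dp":[-0.8,-0.26,0],"turn":[0,0,0],"fingers":0},
    {"dp":[-0.9,-0.3,0],"turn":[0,0,0],"fingers":0},
    {"dp":[-0.9,-0.3,0],"turn":[0,0,0],"fingers":0},
    {"dp":[-0.9,-0.3,0],"turn":[0,0,0],"fingers":0},
    {"dp":[-0.9,-0.3,0],"turn":[0,0,0],"fingers":0}
  ]
}}

```text
clock: 0.52
eef_pos: [565.6, -177.3, 231.0]
tcp_rot: [-3.141, -0.0, 1.571]
contact_force: [-0.1, -0.2, -0.2]
opening: 0.997
grasp_force: 0.0
```

{"fn": "play_rows", "kwargs": {
  "rows": [
    {"dp":[-0.9,-0.3,0],"turn":[0,0,0],"fingers":0},
    {"dp":[-0.9,-0.3,0],"turn":[0,0,0],"fingers":0},
    {"dp":[-0.9,-0.3,0],"turn":[0,0,0],"fingers":0},
    {"dp":[-0.9,-0.3,0],"turn":[0,0,0],"fingers":0},
    {"dp":[-0.9,-0.3,0],"turn":[0,0,0],"fingers":0}
  ]
}}

```text
clock: 0.93
eef_pos: [505.5, -357.6, 231.0]
tcp_rot: [-3.141, -0.0, 1.571]
contact_force: [0.6, 0.7, 0.5]
opening: 1.002
grasp_force: 0.0
```

{"fn": "play_rows", "kwargs": {
  "rows": [
    {"dp":[-0.9,-0.3,0],"turn":[0,0,0],"fingers":0},
    {"dp":[0,0,0.1],"turn":[0,0,0.9],"fingers":0},
    {"dp":[0,0,0.1],"turn":[0,0,0.97],"fingers":0},
    {"dp":[0,0,0.1],"turn":[0,0,0.97],"fingers":0},
    {"dp":[0,0,0.1],"turn":[0,0,0.97],"fingers":0}
  ]
}}

```text
clock: 1.35
eef_pos: [494.1, -392.2, 214.6]
tcp_rot: [-3.141, -0.0, 1.166]
contact_force: [-0.4, -0.2, 0.8]
opening: 0.999
grasp_force: 0.0
```

{"fn": "play_rows", "kwargs": {
  "rows": [
    {"dp":[0,0,0.1],"turn":[0,0,0.97],"fingers":0},
    {"dp":[0,0,0.1],"turn":[0,0,0.97],"fingers":0},
    {"dp":[0,0,0.1],"turn":[0,0,0.97],"fingers":0},
    {"dp":[0,0,0.1],"turn":[0,0,0.97],"fingers":0},
    {"dp":[0,0,0.1],"turn":[0,0,0.97],"fingers":0}
  ]
}}

```text
clock: 1.77
eef_pos: [494.3, -391.8, 194.6]
tcp_rot: [-3.141, 0.0, 0.659]
contact_force: [-0.1, 0.2, -0.0]
opening: 0.995
grasp_force: 0.0
```

{"fn": "play_rows", "kwargs": {
  "rows": [
    {"dp":[0,0,0.1],"turn":[0,0,0.97],"fingers":0},
    {"dp":[0,0,0.1],"turn":[0,0,0.97],"fingers":0},
    {"dp":[0,0,0.1],"turn":[0,0,0.97],"fingers":0},
    {"dp":[0,0,0.1],"turn":[0,0,0.97],"fingers":0},
    {"dp":[0,0,0.1],"turn":[0,0,0.97],"fingers":0}
  ]
}}

```text
clock: 2.18
eef_pos: [494.4, -391.8, 174.7]
tcp_rot: [-3.141, 0.001, 0.151]
contact_force: [0.3, -0.2, -0.5]
opening: 1.002
grasp_force: 0.0
```

{"fn": "play_rows", "kwargs": {
  "rows": [
    {"dp":[0,0,0.1],"turn":[0,0,0.97],"fingers":0},
    {"dp":[0,0,0],"turn":[0,0,0],"fingers":0},
    {"dp":[0,0,0],"turn":[0,0,0],"fingers":0}
  ]
}}

```text
clock: 2.43
eef_pos: [494.4, -391.8, 170.8]
tcp_rot: [-3.141, 0.001, 0.058]
contact_force: [0.5, -0.4, 0.2]
opening: 0.999
grasp_force: 0.0
```

Run:
```python
from h import *
import pickle
s=r.sense(); print(s['clock'],s['eef_pos'],s['tcp_rot'],s['qpos'],s['contact_force'])
f=save('wrist_1',k=1.25); pickle.dump(f,open('w1.pkl','wb')); print(f['pose'].round(2).tolist())
```

```text
2.4333 [ 494.35173068 -391.7695472   170.82974263] [-3.14091095e+00  7.51782483e-04  5.76050516e-02] [-6.72527392e-01  4.22417347e-01  1.67404111e+00  7.52684089e-06
  1.04614902e+00  8.40660366e-01] [ 0.51805042 -0.44735477  0.24454511]
[[0.06, -0.96, -0.26, 560.52], [-1.0, -0.06, -0.01, -388.34], [-0.0, 0.26, -0.97, 313.13], [0.0, 0.0, 0.0, 1.0]]
```

View pics/wrist_1.png

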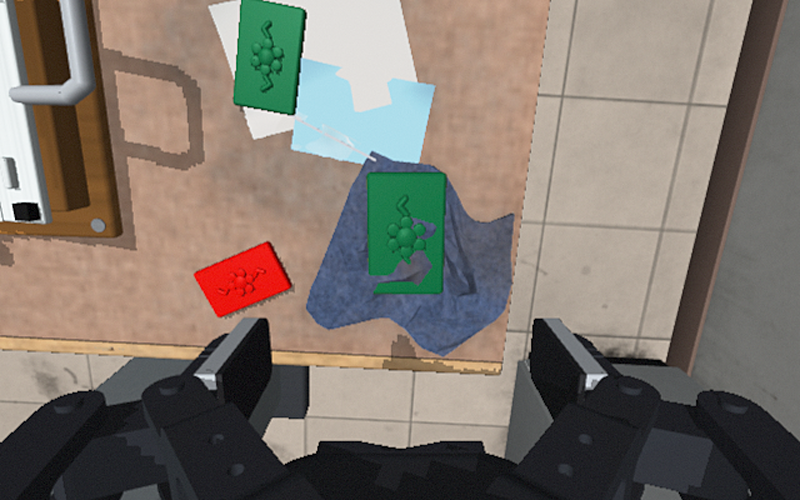

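The wrist view shows the plaque on the cloth with corners (367,172), (445,172), (442,293), (372,293), the stem pointing away from the robot. The far edge and top look nearly aligned with the tool.

Run:
```python
from h import *
import pickle
f=pickle.load(open('w1.pkl','rb')); np.set_printoptions(suppress=True,precision=1)
g=f['pixels'].astype(int); m=((g[:,:,1]>g[:,:,0]+30)&(g[:,:,1]>g[:,:,2]+20)).astype(np.uint8)
m[:,:285]=0;m[:,380:]=0;m[:120]=0;m[250:]=0
c=np.vstack(cv2.findContours(m,0,2)[0]); rc=cv2.minAreaRect(c); B=cv2.boxPoints(rc); print(B*1.25)
for B in (B,np.array([(367,172),(445,172),(442,293),(372,293)])/1.25):
  for z in (12,):
    P=np.array([atz(f,u,v,z) for u,v in B]); e=np.roll(P,-1,0)-P
    print(z,P.mean(0),np.linalg.norm(e,axis=1),np.degrees(np.arctan2(e[:,1],e[:,0])))
```

```text
[[366.2 172.5]
 [445.  172.5]
 [445.  292.5]
 [366.2 292.5]]
12 [ 492.2 -396.    12. ] [54.1 87.6 58.2 87.6] [ -86.7 -175.1   93.3    2.2]
12 [ 492.2 -396.7   12. ] [53.5 88.3 51.8 88.3] [ -86.7 -176.6   93.3    4.6]
```

{"fn": "play_rows", "kwargs": {
  "rows": [
    {"dp":[-0.06,0.11,0.5],"turn":[0,0,0],"fingers":0},
    {"dp":[0,0,0.8],"turn":[0,0,0],"fingers":0},
    {"dp":[0,0,0.8],"turn":[0,0,0],"fingers":0},
    {"dp":[0,0,0.8],"turn":[0,0,0],"fingers":0},
    {"dp":[0,0,0.6],"turn":[0,0,0],"fingers":0}
  ]
}}

```text
clock: 2.9
eef_pos: [491.8, -396.1, 29.2]
tcp_rot: [-3.141, 0.001, 0.058]
contact_force: [-0.6, 1.0, 0.6]
opening: 1.003
grasp_force: 0.0
```

Run:
```python
from h import *
import pickle
from scipy.spatial.transform import Rotation as R
f=pickle.load(open('w1.pkl','rb'))
Rt=R.from_euler('xyz',[-3.1409,.00075,.0576]).as_matrix(); t=np.array([494.35,-391.77,170.83])
for z in (0,-5,-13,-19,-32):
  print(z,[tuple(np.round(np.array(proj(f,t+Rt@np.array([x,y,z])))*1.25)) for x in (-11,11) for y in (-42.5,42.5)])
s=r.sense();print(s['eef_pos'],s['contact_force'])
```

```text
0 [(np.float64(282.0), np.float64(355.0)), (np.float64(516.0), np.float64(355.0)), (np.float64(278.0), np.float64(298.0)), (np.float64(520.0), np.float64(298.0))]
-5 [(np.float64(279.0), np.float64(362.0)), (np.float64(520.0), np.float64(362.0)), (np.float64(274.0), np.float64(303.0)), (np.float64(524.0), np.float64(304.0))]
-13 [(np.float64(272.0), np.float64(374.0)), (np.float64(526.0), np.float64(374.0)), (np.float64(267.0), np.float64(313.0)), (np.float64(531.0), np.float64(313.0))]
-19 [(np.float64(267.0), np.float64(384.0)), (np.float64(531.0), np.float64(384.0)), (np.float64(261.0), np.float64(320.0)), (np.float64(537.0), np.float64(321.0))]
-32 [(np.float64(254.0), np.float64(408.0)), (np.float64(544.0), np.float64(408.0)), (np.float64(247.0), np.float64(340.0)), (np.float64(551.0), np.float64(340.0))]
[ 491.82228953 -396.05008483   29.21243587] [-0.55102083  0.99821242  0.57107232]
```

{"fn": "play_rows", "kwargs": {
  "rows": [
    {"dp":[0,0,0.5],"turn":[0,0,0],"fingers":0},
    {"dp":[0,0,0.28],"turn":[0,0,0],"fingers":0},
    {"dp":[0,0,0],"turn":[0,0,0],"fingers":0.2},
    {"dp":[0,0,0],"turn":[0,0,0],"fingers":0.3},
    {"dp":[0,0,0],"turn":[0,0,0],"fingers":0.3}
  ],
  "force": 35
}}

```text
clock: 3.32
eef_pos: [493.3, -397.2, 1.5]
tcp_rot: [3.14, -0.002, 0.055]
contact_force: [0.2, 0.1, 0.7]
opening: 0.701
grasp_force: 0.0
```

{"fn": "play_rows", "kwargs": {
  "rows": [
    {"dp":[0,0,0],"turn":[0,0,0],"fingers":0.6},
    {"dp":[0,0,0],"turn":[0,0,0],"fingers":0.6},
    {"dp":[0,0,0],"turn":[0,0,0],"fingers":0.6},
    {"dp":[0,0,0],"turn":[0,0,0],"fingers":0.6}
  ]
}}

```text
clock: 3.65
eef_pos: [493.5, -397.3, 2.0]
tcp_rot: [3.14, -0.002, 0.055]
contact_force: [-1.4, -0.3, 6.2]
opening: 0.642
grasp_force: 37.8
```

{"fn": "play_rows", "kwargs": {
  "rows": [
    {"dp":[0,0,-0.3],"turn":[0,0,0],"fingers":0.6},
    {"dp":[0,0,-0.7],"turn":[0,0,0],"fingers":0.6},
    {"dp":[0,0,-0.9],"turn":[0,0,0],"fingers":0.6},
    {"dp":[0,0,-0.9],"turn":[0,0,0],"fingers":0.6},
    {"dp":[0,0,-0.5],"turn":[0,0,0],"fingers":0.6}
  ]
}}

```text
clock: 4.07
eef_pos: [493.7, -397.6, 137.4]
tcp_rot: [3.138, -0.004, 0.055]
contact_force: [0.6, -1.0, 0.1]
opening: 0.64
grasp_force: 37.5
```

Run:
```python
from h import *
import pickle
s=r.sense(); print(s['clock'],s['eef_pos'],s['tcp_rot'],s['qpos'],s['contact_force'],s['opening'])
f=save('wrist_2',k=1.25); pickle.dump(f,open('w2.pkl','wb'))
```

```text
4.0667 [ 493.74256821 -397.57708731  137.36458461] [ 3.13813449 -0.00379988  0.0546722 ] [-6.80279568e-01  4.61684585e-01  1.69631882e+00 -2.10761641e-05
  9.78451386e-01  8.35862849e-01] [ 0.55814492 -0.96839818  0.05129346] 0.6398027649784231
```

View pics/wrist_2.png

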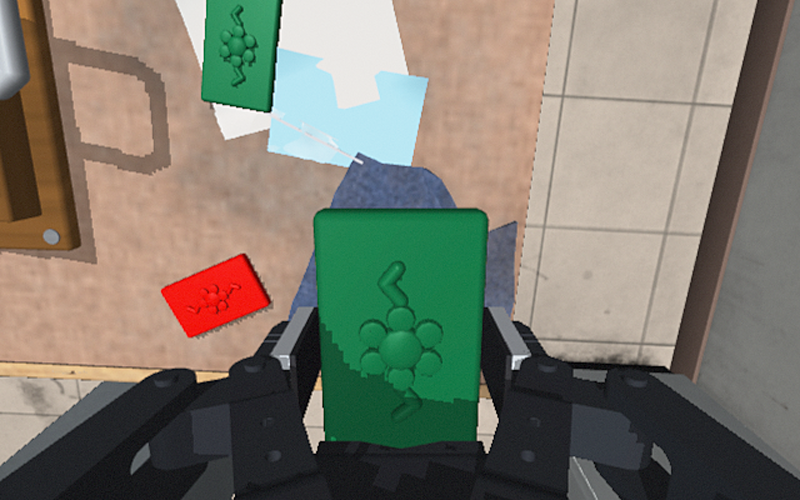

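The plaque is held square, far edge at row 209, columns 315–487. I'll work out its offset in the tool frame.

Run:
```python
from h import *
import pickle
from scipy.spatial.transform import Rotation as R
f=pickle.load(open('w2.pkl','rb'))
s=r.sense(); Rt=R.from_euler('xyz',s['tcp_rot']).as_matrix(); t=s['eef_pos']
for u,v,z in [(316,210,-8),(486,210,-8),(316,210,-11),(486,210,-11),(400,350,-15)]:
    o,d=ray(f,u/1.25,v/1.25); o=Rt.T@(o-t); d=Rt.T@d; print(z,(o+d*(z-o[2])/d[2]).round(1))
```

```text
-8 [ 42.8 -26.6  -8. ]
-8 [42.8 25.4 -8. ]
-11 [ 43.3 -26.  -11. ]
-11 [ 43.3  24.8 -11. ]
-15 [ -0.8  -0.9 -15. ]
```

{"fn": "play_rows", "kwargs": {
  "rows": [
    {"dp":[0,0,-0.4],"turn":[0,0,0.52],"fingers":0.6},
    {"dp":[0.07,-0.6,-0.4],"turn":[0,0,0],"fingers":0.6},
    {"dp":[0.07,-0.8,-0.4],"turn":[0,0,0],"fingers":0.6},
    {"dp":[0.07,-0.9,-0.4],"turn":[0,0,0],"fingers":0.6},
    {"dp":[0.07,-0.9,-0.4],"turn":[0,0,0],"fingers":0.6}
  ]
}}

```text
clock: 4.53
eef_pos: [503.2, -267.4, 213.5]
tcp_rot: [3.141, -0.001, -0.001]
contact_force: [1.0, -0.7, -1.6]
opening: 0.644
grasp_force: 37.5
```

{"fn": "play_rows", "kwargs": {
  "rows": [
    {"dp":[0.07,-0.9,-0.25],"turn":[0,0,0],"fingers":0.6},
    {"dp":[0.07,-0.9,0],"turn":[0,0,0],"fingers":0.6},
    {"dp":[0.07,-0.9,0],"turn":[0,0,0],"fingers":0.6},
    {"dp":[0.07,-0.9,0],"turn":[0,0,0],"fingers":0.6},
    {"dp":[0.07,-0.9,0],"turn":[0,0,0],"fingers":0.6}
  ]
}}

```text
clock: 4.95
eef_pos: [517.3, -86.8, 223.2]
tcp_rot: [3.141, -0.001, -0.0]
contact_force: [0.3, 0.6, -1.5]
opening: 0.642
grasp_force: 37.5
```

{"fn": "play_rows", "kwargs": {
  "rows": [
    {"dp":[0.07,-0.75,0],"turn":[0,0,0],"fingers":0.6},
    {"dp":[0,0,0],"turn":[0,0,0],"fingers":0.6},
    {"dp":[0,0,0],"turn":[0,0,0],"fingers":0.6}
  ]
}}

```text
clock: 5.2
eef_pos: [520.4, -57.1, 222.9]
tcp_rot: [3.141, -0.001, 0.003]
contact_force: [0.7, -0.7, -0.5]
opening: 0.637
grasp_force: 37.5
```

Run:
```python
from h import *
import pickle
s=r.sense(); print(s['clock'],s['eef_pos'],s['tcp_rot'],s['contact_force'],s['opening'])
f=save('wrist_3',k=1.25); pickle.dump(f,open('w3.pkl','wb'))
```

```text
5.2 [520.41409229 -57.1426968  222.88450388] [ 3.14137064e+00 -9.10571054e-04  3.14467257e-03] [ 0.7299668  -0.68694392 -0.46251573] 0.6372756723224063
```

View pics/wrist_3.png

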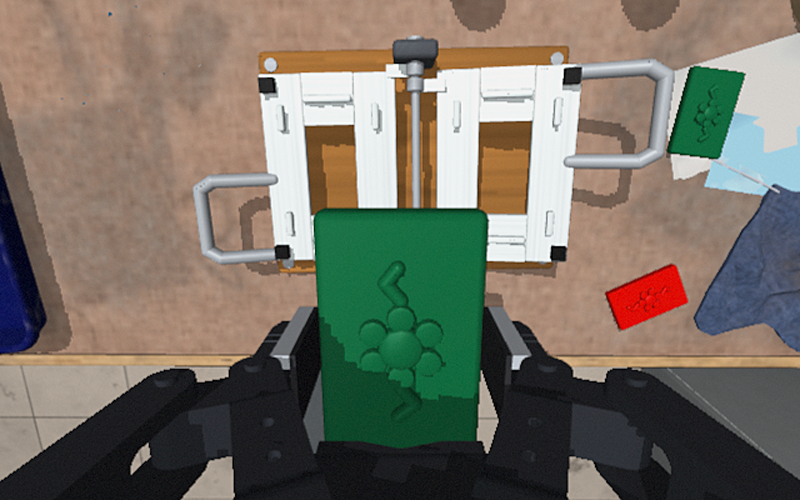

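The wrist view shows both leaves, bar_a from (201,183) to (208,259), leaf_a's window corners (304,124)/(357,124), the hinge rod at column 416, base far corners (259,52)/(568,46), bar_b at (668,68)–(655,163).

Run:
```python
from h import *
import pickle
from scipy.optimize import least_squares
d=pickle.load(open('f0.pkl','rb'))['scene']; f=pickle.load(open('w3.pkl','rb')); np.set_printoptions(suppress=True,precision=2)
F=lambda u,v:np.array((245+u/5.3,165+v/5.3))
M=[(d,(-88,-118,12),F(417,510)),(d,(-88,118,12),F(62,243)),(d,(88,-118,12),F(697,318))]
Mw=[(f,p,np.array(q)/1.25) for p,q in [((88,118,12),(259,52)),((88,-118,12),(568,46)),((33,80,41),(304,124)),((33,44,41),(357,124)),((-34,158,48),(203,221)),((40,0,48),(416,150)),((-88,-118,12),(556,273))]]
def W(x,p):
    c,s=np.cos(x[2]),np.sin(x[2]); return np.array([x[0]+c*p[0]-s*p[1],x[1]+s*p[0]+c*p[1],p[2]])
for m in (Mw,Mw+M):
    res=lambda x:np.ravel([np.array(proj(g,W(x,p)))-q for g,p,q in m])
    s=least_squares(res,[563,-70,0],loss='soft_l1'); print(s.x,res(s.x).reshape(-1,2).round(1).tolist())
    print('nest_a',W(s.x,(0,62,47)),'bar_a',W(s.x,(-34,158,48)))
for a in (.1,.15,.2,.25):
  b=W(s.x,(34,-158*np.cos(a),48+158*np.sin(a))); print(a,b,np.array(proj(f,b))*1.25,(np.array(proj(d,b))-[245,165])*5.3)
```

```text
[561.23 -69.15   0.02] [[-1.4, -0.6], [3.1, 0.8], [0.6, 1.6], [-1.8, 1.1], [1.1, -0.0], [0.3, -28.9], [-2.2, -1.6]]
nest_a [560.21  -7.16  47.  ] bar_a [524.64  88.27  48.  ]
[561.42 -69.3    0.02] [[-1.4, -0.6], [3.1, 0.4], [0.7, 1.5], [-1.6, 1.0], [1.3, -0.0], [0.4, -29.1], [-2.0, -1.9], [-1.1, 0.4], [-2.1, -0.3], [0.6, -0.2]]
nest_a [560.32  -7.31  47.  ] bar_a [524.62  88.07  48.  ]
0.1 [ 598.22 -225.88   63.77] [653.43 118.41] [698.82 323.03]
0.15 [ 598.2  -224.9    71.61] [658.74 117.96] [698.66 306.9 ]
0.2 [ 598.17 -223.52   79.39] [663.67 117.51] [697.73 290.29]
0.25 [ 598.14 -221.76   87.09] [668.17 117.04] [696.04 273.25]
```

Run:
```python
from h import *
import pickle
from scipy.optimize import least_squares
d=pickle.load(open('f0.pkl','rb'))['scene']; f=pickle.load(open('w3.pkl','rb')); np.set_printoptions(suppress=True,precision=2)
Mw=[(f,p,np.array(q)/1.25) for p,q in [((88,118,12),(259,52)),((88,-118,12),(568,46)),((33,80,41),(304,124)),((33,44,41),(357,124)),((-34,158,48),(203,221)),((85,0,60),(415,42))]]
def W(x,p):
    c,s=np.cos(x[2]),np.sin(x[2]); return np.array([x[0]+c*p[0]-s*p[1],x[1]+s*p[0]+c*p[1],p[2]])
for m in (Mw,Mw[:2]+Mw[5:],Mw[2:5],Mw[:1]+Mw[2:5]):
    res=lambda x:np.ravel([np.array(proj(g,W(x,p)))-q for g,p,q in m])
    s=least_squares(res,[563,-70,0]); print(s.x,res(s.x).reshape(-1,2).round(1).tolist(),'nest_a',W(s.x,(0,62,47)),'bar_a',W(s.x,(-34,158,48)))
save('wrist_3c',f,(150,20,330,155),4.4)
```

```text
[561.32 -68.71   0.02] [[-1.9, -0.6], [2.6, 0.6], [0.1, 1.6], [-2.3, 1.0], [0.6, -0.0], [0.8, -1.9]] nest_a [560.27  -6.72  47.  ] bar_a [524.64  88.69  48.  ]
[560.66 -68.63   0.02] [[-2.3, 0.8], [2.0, 0.7], [0.2, -1.0]] nest_a [559.33  -6.65  47.  ] bar_a [523.26  88.6   48.  ]
[562.02 -69.22   0.02] [[0.7, 0.6], [-1.7, 0.2], [1.0, -1.0]] nest_a [561.05  -7.23  47.  ] bar_a [525.56  88.23  48.  ]
[561.43 -69.43   0.01] [[-0.9, -1.2], [1.0, 1.1], [-1.3, 0.7], [1.2, -0.8]] nest_a [560.61  -7.43  47.  ] bar_a [525.33  88.11  48.  ]
```

View pics/wrist_3c.png

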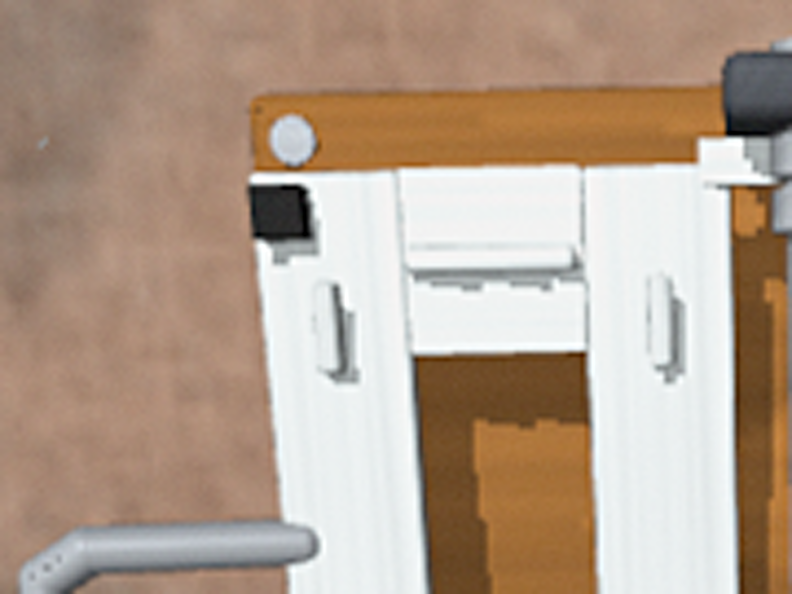

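The crop shows leaf_a's nest: window top corners (414,355)/(586,350), side rims' inner faces at about columns 345 and 650, far rim's inner face at row ~272.

Run:
```python
from h import *
import pickle
f=pickle.load(open('w3.pkl','rb'))
for n,u,v,z in [('winL',414,355,41),('winR',586,350,41),('ribL top',338,330,47),('ribR top',650,325,47),('farrim base',410,274,41),('farrim base',580,270,41),('farrim top',410,247,47),('base',253,96,12),('rodL',775,300,48)]:
    print(n,atz(f,150+u/4.4,20+v/4.4,z).round(1))
```

```text
winL [593.1  11.1  41. ]
winR [594.2 -24.   41. ]
ribL top [597.7  24.8  47. ]
ribR top [598.9 -37.5  47. ]
farrim base [608.7  11.1  41. ]
farrim base [609.6 -23.2  41. ]
farrim top [613.4   9.6  47. ]
base [646.6  48.8  12. ]
rodL [603.6 -62.4  48. ]
```

{"fn": "play_rows", "kwargs": {
  "rows": [
    {"dp":[0.5,-0.6,0.3],"turn":[0,0,0],"fingers":0.6},
    {"dp":[0.53,-0.65,0.8],"turn":[0,0,-0.16],"fingers":0.6},
    {"dp":[0,0,0.9],"turn":[0,0,0],"fingers":0.6},
    {"dp":[0,0,0.9],"turn":[0,0,0],"fingers":0.6},
    {"dp":[0,0,0.7],"turn":[0,0,0],"fingers":0.6}
  ]
}}

```text
clock: 5.67
eef_pos: [558.9, -12.2, 79.2]
tcp_rot: [3.141, 0.001, 0.016]
contact_force: [0.7, -0.0, -2.2]
opening: 0.642
grasp_force: 37.5
```

{"fn": "play_rows", "kwargs": {
  "rows": [
    {"dp":[0,0,0.3],"turn":[0,0,0],"fingers":0.6},
    {"dp":[0,0,0.15],"turn":[0,0,0],"fingers":0.6},
    {"dp":[0,0,0],"turn":[0,0,0],"fingers":0.6}
  ]
}}

```text
clock: 5.92
eef_pos: [559.3, -12.0, 63.0]
tcp_rot: [3.142, 0.001, 0.016]
contact_force: [-0.3, 0.7, -0.4]
opening: 0.641
grasp_force: 37.5
```

{"fn": "play_rows", "kwargs": {
  "rows": [
    {"dp":[0.055,-0.12,0.15],"turn":[0,0,-0.03],"fingers":0.6},
    {"dp":[0,0,0.12],"turn":[0,0,0],"fingers":0.6},
    {"dp":[0,0,0],"turn":[0,0,0],"fingers":0.6}
  ]
}}

```text
clock: 6.17
eef_pos: [562.2, -6.2, 53.0]
tcp_rot: [3.142, -0.001, 0.02]
contact_force: [-0.4, 0.0, -1.4]
opening: 0.639
grasp_force: 37.5
```

{"fn": "play_rows", "kwargs": {
  "rows": [
    {"dp":[0,0,0.08],"turn":[0,0,0],"fingers":0.6},
    {"dp":[0,0,0.07],"turn":[0,0,0],"fingers":0.6},
    {"dp":[0,0,0],"turn":[0,0,0],"fingers":0.6}
  ]
}}

```text
clock: 6.42
eef_pos: [561.5, -6.3, 46.4]
tcp_rot: [-3.142, 0.0, 0.02]
contact_force: [-0.9, 0.0, -1.6]
opening: 0.642
grasp_force: 37.5
```

{"fn": "play_rows", "kwargs": {
  "rows": [
    {"dp":[0,0.015,0.05],"turn":[0,0,0],"fingers":0.6},
    {"dp":[0,0,0.03],"turn":[0,0,0],"fingers":0.6},
    {"dp":[0,0,0],"turn":[0,0,0],"fingers":0.6}
  ]
}}

```text
clock: 6.67
eef_pos: [561.5, -7.0, 43.1]
tcp_rot: [-3.142, 0.0, 0.02]
contact_force: [-0.4, -0.7, -0.9]
opening: 0.644
grasp_force: 37.6
```

Run:
```python
from h import *
s=r.sense(); print(s['clock'],s['eef_pos'],s['tcp_rot'],s['contact_force'],s['opening'])
f=save('scene_4',None,(245,140,395,245),5.3)
```

```text
6.6667 [561.54136147  -6.95361523  43.1253683 ] [-3.14158982e+00  2.03061116e-04  1.98647066e-02] [-0.42116877 -0.69620173 -0.86509906] 0.6435529505839905
```

View pics/scene_4.png

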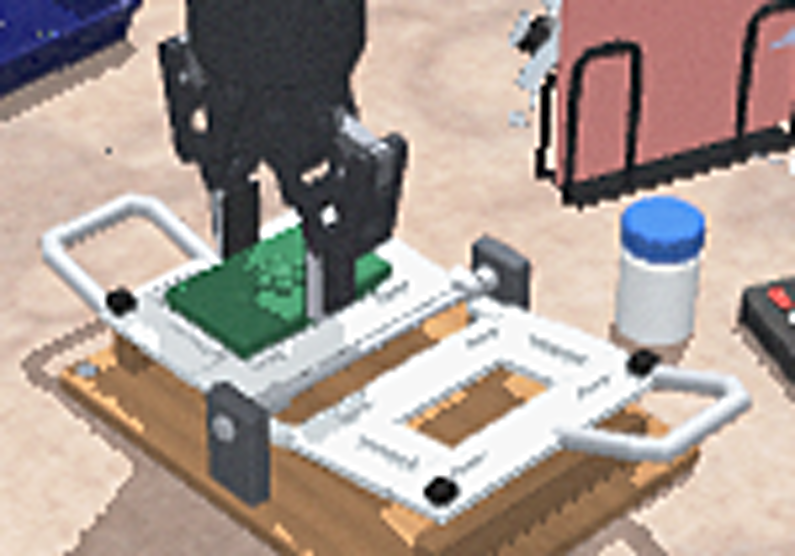

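The crop shows the plaque in leaf_a's nest between the rims, with no contact force yet. I'll lower it the last millimetres and watch the force.

{"fn": "play_rows", "kwargs": {
  "rows": [
    {"dp":[0,0,0.03],"turn":[0,0,0],"fingers":0.6},
    {"dp":[0,0,0],"turn":[0,0,0],"fingers":0.6}
  ]
}}

```text
clock: 6.88
eef_pos: [561.7, -7.0, 42.9]
tcp_rot: [3.141, -0.0, 0.02]
contact_force: [-3.0, -0.5, 8.0]
opening: 0.64
grasp_force: 38.4
```

{"fn": "play_rows", "kwargs": {
  "rows": [
    {"dp":[0,0,0.03],"turn":[0,0,0],"fingers":0.6},
    {"dp":[0,0,0],"turn":[0,0,0],"fingers":0.6}
  ]
}}

```text
clock: 7.05
eef_pos: [561.8, -7.0, 42.7]
tcp_rot: [3.141, -0.0, 0.02]
contact_force: [-7.1, 0.0, 21.7]
opening: 0.637
grasp_force: 39.8
```

{"fn": "play_rows", "kwargs": {
  "rows": [
    {"dp":[0,0,-0.04],"turn":[0,0,0],"fingers":0.6},
    {"dp":[0,0,0],"turn":[0,0,0],"fingers":0.3},
    {"dp":[0,0,0],"turn":[0,0,0],"fingers":0.27},
    {"dp":[0,0,0],"turn":[0,0,0],"fingers":0.25},
    {"dp":[0,0,-0.1],"turn":[0,0,0],"fingers":0.25}
  ]
}}

```text
clock: 7.47
eef_pos: [561.0, -6.9, 45.8]
tcp_rot: [-3.142, 0.001, 0.02]
contact_force: [-1.1, 0.4, -0.7]
opening: 0.745
grasp_force: 0.0
```

{"fn": "play_rows", "kwargs": {
  "rows": [
    {"dp":[0,0,-0.5],"turn":[0,0,0],"fingers":0.25},
    {"dp":[0,0,-0.8],"turn":[0,0,0],"fingers":0.3},
    {"dp":[0,0,-0.9],"turn":[0,0,0],"fingers":0.4},
    {"dp":[0,0,-0.9],"turn":[0,0,0],"fingers":0.5},
    {"dp":[0,0,-0.9],"turn":[0,0,0],"fingers":0.5}
  ]
}}

```text
clock: 7.88
eef_pos: [561.2, -6.9, 208.2]
tcp_rot: [-3.142, 0.001, 0.02]
contact_force: [1.8, -0.8, -0.2]
opening: 0.501
grasp_force: 0.0
```

Run:
```python
from h import *
import pickle
s=r.sense(); print(s['clock'],s['eef_pos'],s['tcp_rot'],s['contact_force'],s['opening'])
f=save('wrist_5',k=1.25); pickle.dump(f,open('w5.pkl','wb'))
```

```text
7.8833 [561.18457084  -6.92026933 208.16975669] [-3.14156731e+00  5.61209555e-04  1.98798859e-02] [ 1.76388748 -0.76765871 -0.16079975] 0.5014579160390293
```

View pics/wrist_5.png

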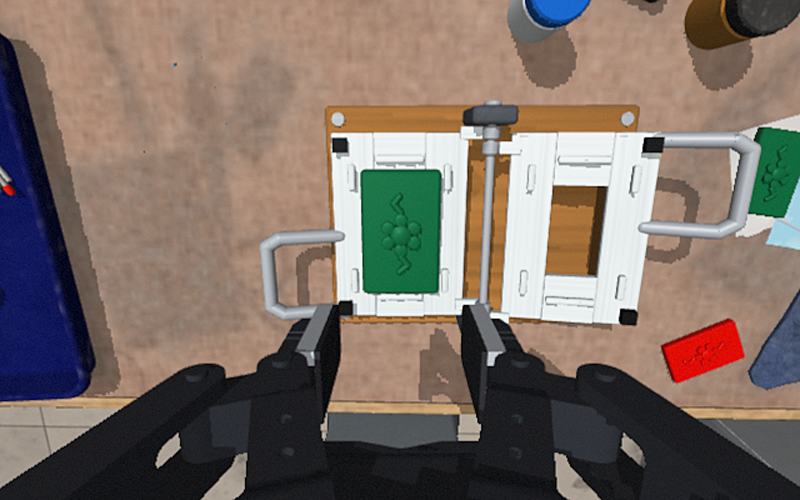

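The wrist view shows the plaque seated square in leaf_a's nest, carved face up. bar_b runs from (750,145) to (738,230). Next I solve leaf_b's angle and plan the arc.

```bash
cat >> h.py <<'E'
H=np.array([562.4,-69.0]);YAW=.02
def W(p):
    c,s=np.cos(YAW),np.sin(YAW); return np.array([H[0]+c*p[0]-s*p[1],H[1]+s*p[0]+c*p[1],p[2]])
def barb(a,rr=158): return W((34,-rr*np.cos(a),48+rr*np.sin(a)))
def bara(a,rr=158): return W((-34,rr*np.cos(a),48+rr*np.sin(a)))
E
python3 - <<'E'
from h import *
import pickle
d=pickle.load(open('f0.pkl','rb'))['scene']; f=pickle.load(open('w5.pkl','rb')); f3=pickle.load(open('w3.pkl','rb'))
for a in (.1,.15,.2,.25,.3):
  b=barb(a); print(a,b.round(1),(np.array(proj(f,b))*1.25).round(1),(np.array(proj(f3,b))*1.25).round(1),((np.array(proj(d,b))-[245,165])*5.3).round(1))
for x in (19,49): print(x,np.array(proj(f,W((x,-158*np.cos(.2),48+158*np.sin(.2)))))*1.25)
print('bara',bara(0),np.array(proj(f,bara(0)))*1.25)
E
```

```text
0.1 [ 599.5 -225.5   63.8] [732.5 185.9] [653.2 116.3] [700.3 321.2]
0.15 [ 599.5 -224.5   71.6] [740.  187.3] [658.5 115.8] [700.1 305. ]
0.2 [ 599.5 -223.1   79.4] [747.3 188.8] [663.4 115.3] [699.2 288.4]
0.25 [ 599.5 -221.4   87.1] [754.2 190.3] [667.9 114.8] [697.5 271.4]
0.3 [ 599.4 -219.2   94.7] [760.7 191.9] [671.9 114.3] [695. 254.]
19 [742.28710195 212.55538699]
49 [752.40480381 164.30196271]
bara [525.24701044  88.28844639  48.        ] [269.2188611  276.34494707]
```

{"fn": "play_rows", "kwargs": {
  "rows": [
    {"dp":[0.12,0.6,0],"turn":[0,0,0],"fingers":0.5},
    {"dp":[0.12,0.85,0],"turn":[0,0,0],"fingers":0.5},
    {"dp":[0.12,0.9,0.2],"turn":[0,0,0],"fingers":0.5},
    {"dp":[0.12,0.9,0.4],"turn":[0,0,0],"fingers":0.5},
    {"dp":[0.12,0.9,0.5],"turn":[0,0,0],"fingers":0.5}
  ]
}}

```text
clock: 8.35
eef_pos: [590.0, -174.2, 163.3]
tcp_rot: [3.141, -0.003, 0.02]
contact_force: [-0.2, 0.4, 0.2]
opening: 0.498
grasp_force: 0.0
```

{"fn": "play_rows", "kwargs": {
  "rows": [
    {"dp":[0.12,0.8,0.5],"turn":[0,0,0],"fingers":0.5},
    {"dp":[0.12,0.48,0.4],"turn":[0,0,0],"fingers":0.5},
    {"dp":[0,0,0],"turn":[0,0,0],"fingers":0.5},
    {"dp":[0,0,0],"turn":[0,0,0],"fingers":0.5}
  ]
}}

```text
clock: 8.68
eef_pos: [598.7, -224.0, 125.1]
tcp_rot: [-3.14, 0.002, 0.018]
contact_force: [-0.2, -0.0, -0.4]
opening: 0.499
grasp_force: 0.0
```

{"fn": "play_rows", "kwargs": {
  "rows": [
    {"dp":[0,0,0.6],"turn":[0,0,0],"fingers":0.5},
    {"dp":[0,0,0.6],"turn":[0,0,0],"fingers":0.5},
    {"dp":[0,0,0.47],"turn":[0,0,0],"fingers":0.5},
    {"dp":[0,0,0],"turn":[0,0,0],"fingers":0.5}
  ]
}}

```text
clock: 9.02
eef_pos: [597.5, -221.2, 57.2]
tcp_rot: [-3.14, 0.004, 0.021]
contact_force: [-0.6, 0.2, 0.5]
opening: 0.499
grasp_force: 0.0
```

{"fn": "play_rows", "kwargs": {
  "rows": [
    {"dp":[0,0,0],"turn":[0,0,0],"fingers":0.8},
    {"dp":[0,0,0],"turn":[0,0,0],"fingers":0.9},
    {"dp":[0,0,0],"turn":[0,0,0],"fingers":0.95},
    {"dp":[0,0,0],"turn":[0,0,0],"fingers":1},
    {"dp":[0,0,0],"turn":[0,0,0],"fingers":1}
  ],
  "force": 50
}}

```text
clock: 9.43
eef_pos: [600.7, -223.1, 61.1]
tcp_rot: [3.141, -0.003, 0.02]
contact_force: [2.6, 3.8, 0.5]
opening: 0.092
grasp_force: 48.7
```

{"fn": "play_rows", "kwargs": {
  "rows": [
    {"dp":[0,0,0],"turn":[0,0,0],"fingers":1},
    {"dp":[0,0,0],"turn":[0,0,0],"fingers":1}
  ]
}}

```text
clock: 9.6
eef_pos: [600.7, -223.3, 60.6]
tcp_rot: [3.141, -0.002, 0.02]
contact_force: [3.9, 4.4, 0.7]
opening: 0.09
grasp_force: 48.7
```

Run:
```python
import numpy as np
t=np.linspace(.185,np.pi,38); y=-158*np.cos(t); z=158*np.sin(t)
for i,(a,b) in enumerate(zip(-np.diff(y)/40,-np.diff(z)/40)): print(f'[0,{a:.2f},{b:.2f}]',end='\n' if i%5==4 else ' ')
```

```text
[0,-0.07,-0.31] [0,-0.09,-0.30] [0,-0.12,-0.29] [0,-0.14,-0.28] [0,-0.16,-0.27]
[0,-0.18,-0.26] [0,-0.20,-0.24] [0,-0.22,-0.22] [0,-0.24,-0.20] [0,-0.26,-0.19]
[0,-0.27,-0.16] [0,-0.28,-0.14] [0,-0.29,-0.12] [0,-0.30,-0.10] [0,-0.31,-0.07]
[0,-0.31,-0.05] [0,-0.31,-0.02] [0,-0.32,0.00] [0,-0.31,0.03] [0,-0.31,0.05]
[0,-0.31,0.08] [0,-0.30,0.10] [0,-0.29,0.13] [0,-0.28,0.15] [0,-0.27,0.17]
[0,-0.25,0.19] [0,-0.23,0.21] [0,-0.22,0.23] [0,-0.20,0.25] [0,-0.18,0.26]
[0,-0.16,0.27] [0,-0.13,0.29] [0,-0.11,0.30] [0,-0.09,0.30] [0,-0.06,0.31]
[0,-0.04,0.31] [0,-0.01,0.32]
```

{"fn": "play_rows", "kwargs": {
  "rows": [
    {"dp":[0,-0.07,-0.31],"turn":[0,0,0],"fingers":1},
    {"dp":[0,-0.09,-0.3],"turn":[0,0,0],"fingers":1},
    {"dp":[0,-0.12,-0.29],"turn":[0,0,0],"fingers":1},
    {"dp":[0,-0.14,-0.28],"turn":[0,0,0],"fingers":1},
    {"dp":[0,-0.16,-0.27],"turn":[0,0,0],"fingers":1}
  ]
}}

```text
clock: 10.02
eef_pos: [600.2, -201.9, 118.9]
tcp_rot: [3.138, -0.003, 0.02]
contact_force: [3.7, -5.5, -3.5]
opening: 0.096
grasp_force: 48.6
```

{"fn": "play_rows", "kwargs": {
  "rows": [
    {"dp":[0,-0.18,-0.26],"turn":[0,0,0],"fingers":1},
    {"dp":[0,-0.2,-0.24],"turn":[0,0,0],"fingers":1},
    {"dp":[0,-0.22,-0.22],"turn":[0,0,0],"fingers":1},
    {"dp":[0,-0.24,-0.2],"turn":[0,0,0],"fingers":1},
    {"dp":[0,-0.26,-0.19],"turn":[0,0,0],"fingers":1}
  ]
}}

```text
clock: 10.43
eef_pos: [599.6, -160.4, 165.1]
tcp_rot: [3.134, -0.004, 0.021]
contact_force: [-4.3, -16.6, 13.6]
opening: 0.091
grasp_force: 49.0
```

{"fn": "play_rows", "kwargs": {
  "rows": [
    {"dp":[0,-0.27,-0.16],"turn":[0,0,0],"fingers":1},
    {"dp":[0,-0.28,-0.14],"turn":[0,0,0],"fingers":1},
    {"dp":[0,-0.29,-0.12],"turn":[0,0,0],"fingers":1},
    {"dp":[0,-0.3,-0.1],"turn":[0,0,0],"fingers":1},
    {"dp":[0,-0.31,-0.07],"turn":[0,0,0],"fingers":1}
  ]
}}

```text
clock: 10.85
eef_pos: [598.6, -101.4, 190.1]
tcp_rot: [3.135, -0.005, 0.02]
contact_force: [-8.1, -9.9, 26.9]
opening: 0.091
grasp_force: 52.9
```

{"fn": "play_rows", "kwargs": {
  "rows": [
    {"dp":[0,-0.31,-0.05],"turn":[0,0,0],"fingers":1},
    {"dp":[0,-0.31,-0.02],"turn":[0,0,0],"fingers":1},
    {"dp":[0,-0.32,0],"turn":[0,0,0],"fingers":1},
    {"dp":[0,-0.31,0.03],"turn":[0,0,0],"fingers":1},
    {"dp":[0,-0.31,0.05],"turn":[0,0,0],"fingers":1}
  ]
}}

```text
clock: 11.27
eef_pos: [597.0, -36.4, 189.0]
tcp_rot: [3.14, -0.004, 0.02]
contact_force: [-2.0, -0.1, 11.1]
opening: 0.088
grasp_force: 54.1
```

{"fn": "play_rows", "kwargs": {
  "rows": [
    {"dp":[0,-0.31,0.08],"turn":[0,0,0],"fingers":1},
    {"dp":[0,-0.3,0.1],"turn":[0,0,0],"fingers":1},
    {"dp":[0,-0.29,0.13],"turn":[0,0,0],"fingers":1},
    {"dp":[0,-0.28,0.15],"turn":[0,0,0],"fingers":1},
    {"dp":[0,-0.27,0.17],"turn":[0,0,0],"fingers":1}
  ]
}}

```text
clock: 11.68
eef_pos: [595.6, 22.8, 162.1]
tcp_rot: [-3.142, -0.003, 0.02]
contact_force: [-1.3, 2.0, 9.4]
opening: 0.092
grasp_force: 55.7
```

{"fn": "play_rows", "kwargs": {
  "rows": [
    {"dp":[0,-0.25,0.19],"turn":[0,0,0],"fingers":1},
    {"dp":[0,-0.23,0.21],"turn":[0,0,0],"fingers":1},
    {"dp":[0,-0.22,0.23],"turn":[0,0,0],"fingers":1},
    {"dp":[0,-0.2,0.25],"turn":[0,0,0],"fingers":1},
    {"dp":[0,-0.18,0.26],"turn":[0,0,0],"fingers":1}
  ]
}}

```text
clock: 12.1
eef_pos: [594.6, 65.9, 115.4]
tcp_rot: [-3.142, -0.002, 0.02]
contact_force: [0.4, 0.9, 6.3]
opening: 0.096
grasp_force: 57.5
```

{"fn": "play_rows", "kwargs": {
  "rows": [
    {"dp":[0,-0.16,0.27],"turn":[0,0,0],"fingers":1},
    {"dp":[0,-0.13,0.29],"turn":[0,0,0],"fingers":1},
    {"dp":[0,-0.11,0.3],"turn":[0,0,0],"fingers":1},
    {"dp":[0,-0.09,0.3],"turn":[0,0,0],"fingers":1},
    {"dp":[0,-0.06,0.31],"turn":[0,0,0],"fingers":1}
  ]
}}

```text
clock: 12.52
eef_pos: [594.1, 88.2, 55.4]
tcp_rot: [-3.141, -0.002, 0.02]
contact_force: [0.8, 5.2, 4.2]
opening: 0.093
grasp_force: 60.1
```

{"fn": "play_rows", "kwargs": {
  "rows": [
    {"dp":[0,-0.03,0.2],"turn":[0,0,0],"fingers":1},
    {"dp":[0,-0.01,0.15],"turn":[0,0,0],"fingers":1},
    {"dp":[0,0,0],"turn":[0,0,0],"fingers":1},
    {"dp":[0,0,0],"turn":[0,0,0],"fingers":1}
  ]
}}

```text
clock: 12.85
eef_pos: [594.0, 89.9, 40.8]
tcp_rot: [-3.14, -0.001, 0.019]
contact_force: [2.6, 9.2, -2.5]
opening: 0.087
grasp_force: 60.3
```

{"fn": "play_rows", "kwargs": {
  "rows": [
    {"dp":[0,0,0.1],"turn":[0,0,0],"fingers":1},
    {"dp":[0,0,0.06],"turn":[0,0,0],"fingers":1},
    {"dp":[0,0,0],"turn":[0,0,0],"fingers":1}
  ]
}}

```text
clock: 13.1
eef_pos: [594.0, 90.3, 34.7]
tcp_rot: [-3.14, -0.001, 0.019]
contact_force: [3.5, 11.9, -1.8]
opening: 0.094
grasp_force: 60.4
```

{"fn": "play_rows", "kwargs": {
  "rows": [
    {"dp":[0,0,0.05],"turn":[0,0,0],"fingers":1},
    {"dp":[0,0,0],"turn":[0,0,0],"fingers":1}
  ]
}}

```text
clock: 13.27
eef_pos: [594.0, 90.3, 32.9]
tcp_rot: [-3.14, -0.001, 0.019]
contact_force: [1.0, 12.6, -0.4]
opening: 0.091
grasp_force: 60.8
```

{"fn": "play_rows", "kwargs": {
  "rows": [
    {"dp":[0,0,0.05],"turn":[0,0,0],"fingers":1},
    {"dp":[0,0,0],"turn":[0,0,0],"fingers":1}
  ]
}}

```text
clock: 13.43
eef_pos: [594.0, 90.3, 31.0]
tcp_rot: [-3.14, -0.001, 0.019]
contact_force: [0.6, 12.2, 0.7]
opening: 0.09
grasp_force: 60.8
```

{"fn": "play_rows", "kwargs": {
  "rows": [
    {"dp":[0,0,0.05],"turn":[0,0,0],"fingers":1},
    {"dp":[0,0,0],"turn":[0,0,0],"fingers":1}
  ]
}}

```text
clock: 13.6
eef_pos: [594.0, 90.3, 29.0]
tcp_rot: [-3.14, -0.001, 0.019]
contact_force: [2.1, 11.5, -0.3]
opening: 0.094
grasp_force: 60.8
```

{"fn": "play_rows", "kwargs": {
  "rows": [
    {"dp":[0,0,0.05],"turn":[0,0,0],"fingers":1},
    {"dp":[0,0,0],"turn":[0,0,0],"fingers":1}
  ]
}}

```text
clock: 13.77
eef_pos: [594.0, 90.5, 27.4]
tcp_rot: [-3.14, -0.001, 0.019]
contact_force: [0.2, 12.6, 3.1]
opening: 0.092
grasp_force: 62.2
```

Run:
```python
from h import *
import pickle
s=r.sense(); print(s['clock'],s['eef_pos'],s['tcp_rot'],s['contact_force'],s['wrist_torque'])
d={n:r.grab_frame(n) for n in ('scene','wrist')}; pickle.dump(d,open('f6.pkl','wb'))
```

```text
13.7667 [594.03934213  90.47477881  27.38185683] [-3.13956658e+00 -1.47321808e-03  1.92072103e-02] [ 0.17691498 12.61524663  3.14375383] [ 1.9585962  -0.04141491 -0.00513561]
```

{"fn": "play_rows", "kwargs": {
  "rows": [
    {"dp":[0,0,0.05],"turn":[0,0,0],"fingers":1},
    {"dp":[0,0,0],"turn":[0,0,0],"fingers":1}
  ]
}}

```text
clock: 14.03
eef_pos: [594.2, 90.5, 27.0]
tcp_rot: [-3.14, -0.002, 0.019]
contact_force: [-6.3, 11.4, 23.5]
opening: 0.09
grasp_force: 64.0
```

{"fn": "play_rows", "kwargs": {
  "rows": [
    {"dp":[0,0,0.04],"turn":[0,0,0],"fingers":1},
    {"dp":[0,0,0],"turn":[0,0,0],"fingers":1}
  ]
}}

```text
clock: 14.2
eef_pos: [594.3, 90.5, 26.7]
tcp_rot: [-3.14, -0.002, 0.019]
contact_force: [-11.1, 10.2, 38.0]
opening: 0.094
grasp_force: 65.6
```

{"fn": "play_rows", "kwargs": {
  "rows": [
    {"dp":[0,0,-0.05],"turn":[0,0,0],"fingers":1},
    {"dp":[0,0,0],"turn":[0,0,0],"fingers":0.7},
    {"dp":[0,0,0],"turn":[0,0,0],"fingers":0.5},
    {"dp":[0,0,0],"turn":[0,0,0],"fingers":0.5},
    {"dp":[0,0,0],"turn":[0,0,0],"fingers":0.5}
  ]
}}

```text
clock: 14.62
eef_pos: [592.8, 88.4, 25.0]
tcp_rot: [3.141, 0.001, 0.02]
contact_force: [0.4, -0.1, -0.3]
opening: 0.503
grasp_force: 0.0
```

{"fn": "play_rows", "kwargs": {
  "rows": [
    {"dp":[0,0,-0.4],"turn":[0,0,0],"fingers":0.5},
    {"dp":[0,0,-0.8],"turn":[0,0,0],"fingers":0.5},
    {"dp":[0,0,-0.8],"turn":[0,0,0],"fingers":0.5},
    {"dp":[-0.8,0,-0.5],"turn":[0,0,0],"fingers":0.5},
    {"dp":[-0.9,0,0],"turn":[0,0,0],"fingers":0.5}
  ]
}}

```text
clock: 15.03
eef_pos: [529.0, 87.7, 129.5]
tcp_rot: [-3.141, -0.008, 0.019]
contact_force: [-0.2, -0.1, 1.0]
opening: 0.501
grasp_force: 0.0
```

{"fn": "play_rows", "kwargs": {
  "rows": [
    {"dp":[0,0,0],"turn":[0,0,0],"fingers":0.5},
    {"dp":[0,0,0],"turn":[0,0,0],"fingers":0.5}
  ]
}}

```text
clock: 15.2
eef_pos: [523.4, 87.1, 125.6]
tcp_rot: [3.141, 0.001, 0.02]
contact_force: [1.1, 0.2, 0.3]
opening: 0.498
grasp_force: 0.0
```

Run:
```python
from h import *
import pickle
s=r.sense(); print(s['clock'],s['eef_pos'],s['tcp_rot'],s['contact_force'])
f=r.grab_frame('wrist'); pickle.dump(f,open('w7.pkl','wb'))
for n,p in [('bara',bara(0)),('barb',barb(np.pi))]: print(n,p,proj(f,p))
g=cv2.cvtColor(f['pixels'],cv2.COLOR_RGB2GRAY)
# gray profile across the two bars (rows through each bar middle)
for p in (bara(0),barb(np.pi)):
    u,v=proj(f,p); v=int(round(v)); u=int(round(u)); print(v,u-30,f['pixels'][v,u-30:u+31].mean(1).astype(int).tolist())
```

```text
15.2 [523.39967307  87.10042151 125.55099649] [3.14113122e+00 1.41925461e-03 1.99667447e-02] [1.05713987 0.1550571  0.29825157]
bara [525.24701044  88.28844639  48.        ] (np.float64(317.90725083638097), np.float64(208.79057561105725))
barb [593.23341089  89.64835572  48.        ] (np.float64(317.7728639858547), np.float64(101.77276384236154))
209 288 [143, 142, 139, 140, 142, 142, 145, 144, 150, 146, 147, 148, 148, 147, 145, 147, 143, 146, 143, 144, 143, 135, 127, 156, 173, 182, 192, 196, 197, 189, 184, 181, 172, 160, 141, 119, 96, 113, 145, 132, 92, 97, 101, 105, 101, 100, 101, 102, 102, 104, 101, 97, 112, 150, 140, 141, 144, 144, 148, 147, 147]
102 288 [147, 146, 148, 148, 146, 144, 143, 144, 145, 145, 144, 148, 146, 147, 145, 145, 148, 145, 146, 149, 141, 129, 152, 172, 182, 191, 199, 205, 204, 199, 184, 177, 172, 155, 138, 122, 96, 109, 153, 138, 89, 94, 98, 95, 101, 98, 98, 96, 99, 93, 93, 99, 95, 98, 99, 97, 98, 100, 102, 100, 103]
```

The code check shows both bars side by side within 1 px of prediction, so the leaves are shut. Next I take bar_a.

{"fn": "play_rows", "kwargs": {
  "rows": [
    {"dp":[0.05,-0.04,0.5],"turn":[0,0,0],"fingers":0.5},
    {"dp":[0,0,0.8],"turn":[0,0,0],"fingers":0.5},
    {"dp":[0,0,0.7],"turn":[0,0,0],"fingers":0.5},
    {"dp":[0,0,0.38],"turn":[0,0,0],"fingers":0.5},
    {"dp":[0,0,0],"turn":[0,0,0],"fingers":0.5}
  ]
}}

```text
clock: 15.67
eef_pos: [525.8, 88.7, 26.7]
tcp_rot: [3.141, 0.006, 0.02]
contact_force: [-1.4, 0.2, -0.4]
opening: 0.502
grasp_force: 0.0
```

{"fn": "play_rows", "kwargs": {
  "rows": [
    {"dp":[0,0,0],"turn":[0,0,0],"fingers":0.8},
    {"dp":[0,0,0],"turn":[0,0,0],"fingers":0.9},
    {"dp":[0,0,0],"turn":[0,0,0],"fingers":1},
    {"dp":[0,0,0],"turn":[0,0,0],"fingers":1},
    {"dp":[0,0,0],"turn":[0,0,0],"fingers":1}
  ],
  "force": 70
}}

```text
clock: 16.08
eef_pos: [528.6, 89.2, 31.7]
tcp_rot: [-3.141, -0.003, 0.02]
contact_force: [1.6, -1.8, 3.4]
opening: 0.088
grasp_force: 68.4
```

{"fn": "play_rows", "kwargs": {
  "rows": [
    {"dp":[0,0,0],"turn":[0,0,0],"fingers":1},
    {"dp":[0,0,0],"turn":[0,0,0],"fingers":1}
  ]
}}

```text
clock: 16.25
eef_pos: [528.6, 89.2, 31.6]
tcp_rot: [-3.141, -0.003, 0.02]
contact_force: [0.8, -2.1, 7.0]
opening: 0.089
grasp_force: 68.9
```

Run:
```python
import numpy as np
t=np.linspace(0,np.pi,61); y=158*np.cos(t); z=158*np.sin(t)
for i,(a,b) in enumerate(zip(-np.diff(y)/40,-np.diff(z)/40)): print(f'[0,{a:.2f},{b:.2f}]',end='\n' if i%5==4 else ' ')
```

```text
[0,0.01,-0.21] [0,0.02,-0.21] [0,0.03,-0.21] [0,0.04,-0.20] [0,0.05,-0.20]
[0,0.06,-0.20] [0,0.07,-0.19] [0,0.08,-0.19] [0,0.09,-0.19] [0,0.10,-0.18]
[0,0.11,-0.18] [0,0.12,-0.17] [0,0.13,-0.16] [0,0.13,-0.16] [0,0.14,-0.15]
[0,0.15,-0.14] [0,0.16,-0.13] [0,0.16,-0.13] [0,0.17,-0.12] [0,0.18,-0.11]
[0,0.18,-0.10] [0,0.19,-0.09] [0,0.19,-0.08] [0,0.19,-0.07] [0,0.20,-0.06]
[0,0.20,-0.05] [0,0.20,-0.04] [0,0.21,-0.03] [0,0.21,-0.02] [0,0.21,-0.01]
[0,0.21,0.01] [0,0.21,0.02] [0,0.21,0.03] [0,0.20,0.04] [0,0.20,0.05]
[0,0.20,0.06] [0,0.19,0.07] [0,0.19,0.08] [0,0.19,0.09] [0,0.18,0.10]
[0,0.18,0.11] [0,0.17,0.12] [0,0.16,0.13] [0,0.16,0.13] [0,0.15,0.14]
[0,0.14,0.15] [0,0.13,0.16] [0,0.13,0.16] [0,0.12,0.17] [0,0.11,0.18]
[0,0.10,0.18] [0,0.09,0.19] [0,0.08,0.19] [0,0.07,0.19] [0,0.06,0.20]
[0,0.05,0.20] [0,0.04,0.20] [0,0.03,0.21] [0,0.02,0.21] [0,0.01,0.21]
```

{"fn": "play_rows", "kwargs": {
  "rows": [
    {"dp":[0,0.01,-0.21],"turn":[0,0,0],"fingers":1},
    {"dp":[0,0.02,-0.21],"turn":[0,0,0],"fingers":1},
    {"dp":[0,0.03,-0.21],"turn":[0,0,0],"fingers":1},
    {"dp":[0,0.04,-0.2],"turn":[0,0,0],"fingers":1},
    {"dp":[0,0.05,-0.2],"turn":[0,0,0],"fingers":1}
  ]
}}

```text
clock: 16.67
eef_pos: [528.5, 84.2, 72.2]
tcp_rot: [-3.14, -0.002, 0.019]
contact_force: [6.7, 5.0, -8.0]
opening: 0.086
grasp_force: 68.0
```

{"fn": "play_rows", "kwargs": {
  "rows": [
    {"dp":[0,0.06,-0.2],"turn":[0,0,0],"fingers":1},
    {"dp":[0,0.07,-0.19],"turn":[0,0,0],"fingers":1},
    {"dp":[0,0.08,-0.19],"turn":[0,0,0],"fingers":1},
    {"dp":[0,0.09,-0.19],"turn":[0,0,0],"fingers":1},
    {"dp":[0,0.1,-0.18],"turn":[0,0,0],"fingers":1}
  ]
}}

```text
clock: 17.08
eef_pos: [528.9, 69.3, 110.6]
tcp_rot: [-3.138, -0.003, 0.019]
contact_force: [4.3, 11.6, -1.7]
opening: 0.088
grasp_force: 68.2
```

{"fn": "play_rows", "kwargs": {
  "rows": [
    {"dp":[0,0.11,-0.18],"turn":[0,0,0],"fingers":1},
    {"dp":[0,0.12,-0.17],"turn":[0,0,0],"fingers":1},
    {"dp":[0,0.13,-0.16],"turn":[0,0,0],"fingers":1},
    {"dp":[0,0.13,-0.16],"turn":[0,0,0],"fingers":1},
    {"dp":[0,0.14,-0.15],"turn":[0,0,0],"fingers":1}
  ]
}}

```text
clock: 17.5
eef_pos: [529.5, 45.2, 144.0]
tcp_rot: [-3.136, -0.003, 0.018]
contact_force: [2.2, 17.2, 2.4]
opening: 0.085
grasp_force: 68.3
```

{"fn": "play_rows", "kwargs": {
  "rows": [
    {"dp":[0,0.15,-0.14],"turn":[0,0,0],"fingers":1},
    {"dp":[0,0.16,-0.13],"turn":[0,0,0],"fingers":1},
    {"dp":[0,0.16,-0.13],"turn":[0,0,0],"fingers":1},
    {"dp":[0,0.17,-0.12],"turn":[0,0,0],"fingers":1},
    {"dp":[0,0.18,-0.11],"turn":[0,0,0],"fingers":1}
  ]
}}

```text
clock: 17.92
eef_pos: [530.3, 13.4, 170.5]
tcp_rot: [-3.134, -0.004, 0.018]
contact_force: [-2.9, 24.0, 19.3]
opening: 0.084
grasp_force: 68.9
```

{"fn": "play_rows", "kwargs": {
  "rows": [
    {"dp":[0,0.18,-0.1],"turn":[0,0,0],"fingers":1},
    {"dp":[0,0.19,-0.09],"turn":[0,0,0],"fingers":1},
    {"dp":[0,0.19,-0.08],"turn":[0,0,0],"fingers":1},
    {"dp":[0,0.19,-0.07],"turn":[0,0,0],"fingers":1},
    {"dp":[0,0.2,-0.06],"turn":[0,0,0],"fingers":1}
  ]
}}

```text
clock: 18.33
eef_pos: [531.2, -26.0, 187.2]
tcp_rot: [-3.137, -0.005, 0.019]
contact_force: [-3.8, 14.9, 26.2]
opening: 0.085
grasp_force: 72.0
```

{"fn": "play_rows", "kwargs": {
  "rows": [
    {"dp":[0,0.2,-0.05],"turn":[0,0,0],"fingers":1},
    {"dp":[0,0.2,-0.04],"turn":[0,0,0],"fingers":1},
    {"dp":[0,0.21,-0.03],"turn":[0,0,0],"fingers":1},
    {"dp":[0,0.21,-0.02],"turn":[0,0,0],"fingers":1},
    {"dp":[0,0.21,-0.01],"turn":[0,0,0],"fingers":1}
  ]
}}

```text
clock: 18.75
eef_pos: [531.9, -68.6, 192.3]
tcp_rot: [-3.139, -0.004, 0.019]
contact_force: [0.2, 8.3, 13.1]
opening: 0.088
grasp_force: 72.4
```

Run:
```python
from h import *
import pickle
f={n:r.grab_frame(n) for n in('scene','side')}; pickle.dump(f,open('f8.pkl','wb'))
for n in ('scene','side'):
  for p in (bara(np.pi/2),barb(np.pi/2),W((68,-6,150)),W((68,6,150))): print(n,proj(f[n],p))
```

```text
scene (np.float64(303.4887407147792), np.float64(151.30240676340202))
scene (np.float64(327.00294664105644), np.float64(140.43104374523676))
scene (np.float64(339.0645037025797), np.float64(158.22494122646617))
scene (np.float64(335.2938469214345), np.float64(156.200147206156))
side (np.float64(339.23389748889366), np.float64(160.16231570888021))
side (np.float64(305.9041329329351), np.float64(160.07015291633087))
side (np.float64(290.2284275452314), np.float64(180.6582309152313))
side (np.float64(289.97166443037634), np.float64(183.97988786261374))
```

{"fn": "play_rows", "kwargs": {
  "rows": [
    {"dp":[0,0.21,0.01],"turn":[0,0,0],"fingers":1},
    {"dp":[0,0.21,0.02],"turn":[0,0,0],"fingers":1},
    {"dp":[0,0.21,0.03],"turn":[0,0,0],"fingers":1},
    {"dp":[0,0.2,0.04],"turn":[0,0,0],"fingers":1},
    {"dp":[0,0.2,0.05],"turn":[0,0,0],"fingers":1}
  ]
}}

```text
clock: 19.27
eef_pos: [532.7, -110.6, 185.0]
tcp_rot: [-3.14, -0.004, 0.02]
contact_force: [4.3, 4.8, 2.7]
opening: 0.086
grasp_force: 74.5
```

{"fn": "play_rows", "kwargs": {
  "rows": [
    {"dp":[0,0.2,0.06],"turn":[0,0,0],"fingers":1},
    {"dp":[0,0.19,0.07],"turn":[0,0,0],"fingers":1},
    {"dp":[0,0.19,0.08],"turn":[0,0,0],"fingers":1},
    {"dp":[0,0.19,0.09],"turn":[0,0,0],"fingers":1},
    {"dp":[0,0.18,0.1],"turn":[0,0,0],"fingers":1}
  ]
}}

```text
clock: 19.68
eef_pos: [533.2, -149.2, 169.3]
tcp_rot: [-3.141, -0.003, 0.019]
contact_force: [1.5, 2.7, 9.9]
opening: 0.082
grasp_force: 73.7
```

{"fn": "play_rows", "kwargs": {
  "rows": [
    {"dp":[0,0.18,0.11],"turn":[0,0,0],"fingers":1},
    {"dp":[0,0.17,0.12],"turn":[0,0,0],"fingers":1},
    {"dp":[0,0.16,0.13],"turn":[0,0,0],"fingers":1},
    {"dp":[0,0.16,0.13],"turn":[0,0,0],"fingers":1},
    {"dp":[0,0.15,0.14],"turn":[0,0,0],"fingers":1}
  ]
}}

```text
clock: 20.1
eef_pos: [532.9, -182.6, 142.9]
tcp_rot: [3.141, -0.001, 0.02]
contact_force: [1.7, 0.7, 4.6]
opening: 0.087
grasp_force: 73.3
```

{"fn": "play_rows", "kwargs": {
  "rows": [
    {"dp":[0,0.14,0.15],"turn":[0,0,0],"fingers":1},
    {"dp":[0,0.13,0.16],"turn":[0,0,0],"fingers":1},
    {"dp":[0,0.13,0.16],"turn":[0,0,0],"fingers":1},
    {"dp":[0,0.12,0.17],"turn":[0,0,0],"fingers":1},
    {"dp":[0,0.11,0.18],"turn":[0,0,0],"fingers":1}
  ]
}}

```text
clock: 20.52
eef_pos: [532.7, -207.0, 109.0]
tcp_rot: [-3.141, 0.001, 0.02]
contact_force: [0.4, 5.0, 2.6]
opening: 0.084
grasp_force: 74.8
```

{"fn": "play_rows", "kwargs": {
  "rows": [
    {"dp":[0,0.1,0.18],"turn":[0,0,0],"fingers":1},
    {"dp":[0,0.09,0.19],"turn":[0,0,0],"fingers":1},
    {"dp":[0,0.08,0.19],"turn":[0,0,0],"fingers":1},
    {"dp":[0,0.07,0.19],"turn":[0,0,0],"fingers":1},
    {"dp":[0,0.06,0.2],"turn":[0,0,0],"fingers":1}
  ]
}}

```text
clock: 20.93
eef_pos: [533.1, -222.7, 70.6]
tcp_rot: [-3.14, 0.001, 0.019]
contact_force: [0.7, 11.9, 1.0]
opening: 0.085
grasp_force: 71.6
```

Run:
```python
from h import *
import pickle
f=r.grab_frame('wrist'); pickle.dump(f,open('w9.pkl','wb')); s=r.sense(); print(s['eef_pos'],s['contact_force'])
th=np.arccos((s['eef_pos'][1]+69+.7)/158); print('theta',th,bara(th))
b=barb(np.pi-th)
for n,p in (('a',bara(th)),('b',b),('b lag .05',barb(np.pi-th+.05)),('b ahead -.05',barb(np.pi-th-.05))): print(n,p.round(1),np.round(proj(f,p),1))
u,v=map(int,np.round(proj(f,b))); 
for dv in (-10,0,10): print(v+dv,u-35,f['pixels'][v+dv,u-35:u+36].mean(1).astype(int).tolist())
```

```text
[ 533.07869959 -222.9153787    69.31055637] [ 2.43719434  3.97190425 -5.31077742]
theta 2.89486812277708 [ 531.47090306 -222.86469132   86.58818121]
a [ 531.5 -222.9   86.6] [319.7 282.3]
b [ 599.5 -221.5   86.6] [319.6 107.6]
b lag .05 [ 599.4 -219.4   94.2] [313.1 107.6]
b ahead -.05 [ 599.5 -223.2   78.9] [324.3 107.6]
98 285 [153, 153, 155, 155, 154, 155, 154, 154, 153, 153, 150, 153, 150, 150, 149, 147, 144, 143, 142, 141, 138, 130, 147, 160, 168, 176, 181, 184, 187, 189, 198, 205, 201, 205, 203, 198, 191, 183, 178, 169, 163, 153, 151, 140, 130, 118, 107, 84, 89, 139, 131, 130, 135, 135, 131, 135, 133, 135, 137, 136, 136, 135, 135, 135, 135, 135, 138, 133, 134, 131, 132]
108 285 [93, 92, 90, 100, 125, 126, 130, 128, 124, 135, 154, 154, 151, 151, 151, 151, 150, 147, 149, 147, 139, 124, 149, 157, 169, 173, 183, 184, 184, 190, 195, 202, 202, 203, 204, 197, 188, 182, 177, 171, 163, 156, 153, 138, 129, 119, 106, 83, 95, 139, 135, 132, 132, 128, 127, 127, 124, 126, 124, 126, 126, 124, 126, 124, 126, 125, 128, 127, 127, 131, 135]
118 285 [101, 99, 99, 100, 103, 101, 102, 105, 100, 102, 100, 101, 101, 99, 101, 101, 98, 100, 98, 98, 102, 123, 147, 158, 169, 175, 182, 186, 188, 190, 195, 200, 200, 200, 201, 198, 190, 184, 177, 170, 164, 157, 151, 138, 126, 119, 107, 87, 92, 126, 139, 138, 135, 137, 134, 134, 131, 129, 126, 124, 122, 121, 122, 125, 121, 125, 125, 128, 127, 131, 132]
```

bar_b's measured centre is column 319.3 against 319.6 for shut, so the pair is still together. Now the last stretch.

{"fn": "play_rows", "kwargs": {
  "rows": [
    {"dp":[0,0.04,0.2],"turn":[0,0,0],"fingers":1},
    {"dp":[0,0.03,0.2],"turn":[0,0,0],"fingers":1},
    {"dp":[0,0.02,0.18],"turn":[0,0,0],"fingers":1},
    {"dp":[0,0.01,0.12],"turn":[0,0,0],"fingers":1},
    {"dp":[0,0,0.06],"turn":[0,0,0],"fingers":1}
  ]
}}

```text
clock: 21.4
eef_pos: [532.6, -226.8, 40.0]
tcp_rot: [-3.141, 0.002, 0.019]
contact_force: [-3.3, 3.2, 2.6]
opening: 0.087
grasp_force: 70.4
```

{"fn": "play_rows", "kwargs": {
  "rows": [
    {"dp":[0,0,0.05],"turn":[0,0,0],"fingers":1},
    {"dp":[0,0,0],"turn":[0,0,0],"fingers":1}
  ]
}}

```text
clock: 21.57
eef_pos: [532.6, -226.8, 38.4]
tcp_rot: [-3.141, 0.002, 0.02]
contact_force: [-2.3, 4.0, -3.2]
opening: 0.082
grasp_force: 69.7
```

{"fn": "play_rows", "kwargs": {
  "rows": [
    {"dp":[0,0,0.05],"turn":[0,0,0],"fingers":1},
    {"dp":[0,0,0],"turn":[0,0,0],"fingers":1}
  ]
}}

```text
clock: 21.73
eef_pos: [532.6, -226.8, 36.8]
tcp_rot: [-3.141, 0.002, 0.02]
contact_force: [-2.9, 3.4, -2.6]
opening: 0.084
grasp_force: 70.0
```

{"fn": "play_rows", "kwargs": {
  "rows": [
    {"dp":[0,0,0.05],"turn":[0,0,0],"fingers":1},
    {"dp":[0,0,0.05],"turn":[0,0,0],"fingers":1},
    {"dp":[0,0,0],"turn":[0,0,0],"fingers":1}
  ]
}}

```text
clock: 21.98
eef_pos: [532.7, -226.8, 34.6]
tcp_rot: [-3.141, 0.002, 0.02]
contact_force: [-10.9, 6.3, 17.7]
opening: 0.084
grasp_force: 72.2
```

{"fn": "play_rows", "kwargs": {
  "rows": [
    {"dp":[0,0,0.05],"turn":[0,0,0],"fingers":1},
    {"dp":[0,0,0],"turn":[0,0,0],"fingers":1}
  ]
}}

```text
clock: 22.15
eef_pos: [532.9, -226.9, 34.2]
tcp_rot: [-3.141, 0.001, 0.02]
contact_force: [-16.2, 8.5, 38.7]
opening: 0.085
grasp_force: 74.4
```

{"fn": "play_rows", "kwargs": {
  "rows": [
    {"dp":[0,0,0.04],"turn":[0,0,0],"fingers":1},
    {"dp":[0,0,0],"turn":[0,0,0],"fingers":1}
  ]
}}

```text
clock: 22.32
eef_pos: [532.9, -226.9, 33.9]
tcp_rot: [-3.141, 0.001, 0.02]
contact_force: [-20.1, 10.9, 54.5]
opening: 0.085
grasp_force: 76.3
```

{"fn": "play_rows", "kwargs": {
  "rows": [
    {"dp":[0,0,-0.08],"turn":[0,0,0],"fingers":1},
    {"dp":[0,0,0],"turn":[0,0,0],"fingers":0.8},
    {"dp":[0,0,0],"turn":[0,0,0],"fingers":0.5},
    {"dp":[0,0,0],"turn":[0,0,0],"fingers":0.5},
    {"dp":[0,0,0],"turn":[0,0,0],"fingers":0.5}
  ]
}}

```text
clock: 22.73
eef_pos: [534.2, -227.6, 32.9]
tcp_rot: [3.141, -0.001, 0.02]
contact_force: [-0.1, 1.5, 0.1]
opening: 0.499
grasp_force: 0.0
```

{"fn": "play_rows", "kwargs": {
  "rows": [
    {"dp":[0,0,-0.3],"turn":[0,0,0],"fingers":0.5},
    {"dp":[0,0,-0.6],"turn":[0,0,0],"fingers":0.5},
    {"dp":[0,0,-0.9],"turn":[0,0,0],"fingers":0.5},
    {"dp":[0,0,-0.9],"turn":[0,0,0],"fingers":0.5},
    {"dp":[0,0,-0.9],"turn":[0,0,0],"fingers":0.5}
  ]
}}

```text
clock: 23.15
eef_pos: [533.4, -227.1, 179.0]
tcp_rot: [3.142, 0.0, 0.02]
contact_force: [0.6, 0.5, 0.5]
opening: 0.501
grasp_force: 0.0
```

{"fn": "play_rows", "kwargs": {
  "rows": [
    {"dp":[0,0,-0.3],"turn":[0,0,0],"fingers":0.5},
    {"dp":[0,0,0],"turn":[0,0,0],"fingers":0.5},
    {"dp":[0,0,0],"turn":[0,0,0],"fingers":0.5}
  ]
}}

```text
clock: 23.4
eef_pos: [533.9, -227.3, 189.7]
tcp_rot: [3.141, -0.002, 0.02]
contact_force: [-0.6, -0.5, -0.9]
opening: 0.505
grasp_force: 0.0
```

Run:
```python
from h import *
import pickle
s=r.sense(); print(s['clock'],s['eef_pos'],s['contact_force'])
f=r.grab_frame('wrist'); g=r.grab_frame('scene'); pickle.dump((f,g),open('f10.pkl','wb'))
for n,F in (('a',lambda t:bara(np.pi-t)),('b',barb)):
  for t in (0,.05): 
    p=F(t); u,v=proj(f,p); print(n,t,np.round((u,v),1),'scene',np.round(proj(g,p),1))
    if t==0:
      u=int(round(u));v=int(round(v)); print(v,u-25,f['pixels'][v,u-25:u+26].mean(1).astype(int).tolist())
      u,v=map(int,np.round(proj(g,p))); print('scene col',v-15,g['pixels'][v-15:v+16,u].mean(1).astype(int).tolist())
# green visible on leaf area / left nest, jars unchanged
d=pickle.load(open('f0.pkl','rb'))['scene']
df=np.abs(d['pixels'].astype(int)-g['pixels']).max(2)
for n,(x,y) in dict(talc=(369,190),flux=(411,218),tape=(463,260)).items(): print(n,(df[y-16:y+17,x-14:x+15]>40).sum())
```

```text
23.4 [ 533.88092611 -227.28114508  189.66514386] [-0.62427845 -0.48907698 -0.93703804]
a 0 [320.  192.6] scene [355.5 246.1]
193 295 [149, 147, 150, 151, 149, 146, 146, 145, 142, 145, 144, 144, 144, 146, 146, 145, 143, 149, 140, 135, 162, 180, 193, 200, 193, 181, 176, 166, 142, 117, 94, 125, 150, 133, 86, 90, 94, 101, 100, 99, 97, 97, 93, 111, 147, 140, 137, 141, 139, 133, 134]
scene col 231 [154, 134, 120, 89, 100, 102, 99, 96, 85, 66, 65, 133, 238, 249, 198, 156, 112, 152, 196, 184, 183, 187, 113, 121, 122, 120, 131, 206, 123, 124, 127]
a 0.05 [319.7 194.9] scene [355.6 243.2]
b 0 [320.  109.2] scene [376.8 231.4]
109 295 [143, 145, 149, 147, 147, 151, 153, 149, 152, 150, 149, 137, 113, 115, 116, 120, 118, 106, 102, 155, 169, 185, 193, 201, 196, 188, 177, 165, 146, 124, 91, 80, 85, 86, 81, 84, 82, 85, 84, 82, 85, 87, 94, 114, 121, 135, 134, 133, 134, 130, 131]
scene col 216 [189, 178, 190, 220, 179, 131, 116, 171, 192, 162, 193, 155, 232, 241, 195, 152, 108, 145, 190, 186, 178, 182, 190, 173, 170, 174, 177, 173, 175, 104, 105]
b 0.05 [319.8 109.2] scene [377.  228.5]
talc 335
flux 0
tape 0
```

Run:
```python
from h import *
import pickle
d=pickle.load(open('f0.pkl','rb'))['scene']; f6=pickle.load(open('f6.pkl','rb'))['scene']; f8=pickle.load(open('f8.pkl','rb'))['scene']; f,g=pickle.load(open('f10.pkl','rb'))
for n,q in (('f0',d),('f6',f6),('f8',f8),('now',g)):
    p=q['pixels'].astype(int)[165:215,345:395]; m=(p[:,:,2]>p[:,:,0]+60); yy,xx=np.nonzero(m); print(n,m.sum(),xx.mean()+345,yy.mean()+165,xx.max()+345)
df=np.abs(d['pixels'].astype(int)-g['pixels']).max(2)[174:207,355:384]>40; print(df.sum(0),df.sum(1))
print('gripper px',proj(g,r.sense()['eef_pos']))
u,v=map(int,np.round(proj(d,bara(0)))); print('start bar_a pred',proj(d,bara(0)),v-10,d['pixels'][v-10:v+11,u].mean(1).astype(int).tolist())
```

```text
f0 167 369.61077844311376 182.80239520958082 377
f6 170 369.61176470588236 182.91176470588235 377
f8 167 369.63473053892216 182.80838323353294 377
now 42 364.45238095238096 182.02380952380952 367
[ 8  6  3  3  2  3  3  2  2  2  3 16 21 22 22 22 21 22 21 20 20 19 18 14
  9  9  8  7  7] [15 17 17 18 17 19 19 17 16 13 13 13 13 13 12 10 12 12 11 11  9  7  2  0
  0  0  2  4  6  5  3  4  5]
gripper px (np.float64(359.89544607931964), np.float64(190.8586398616563))
start bar_a pred (np.float64(261.50164250932295), np.float64(182.5581832802521)) 173 [168, 174, 168, 169, 165, 173, 179, 250, 196, 138, 113, 130, 181, 182, 186, 188, 180, 180, 166, 180, 236]
```

The gripper is only hiding the talc jar in this view; its lid hadn't moved in earlier frames. Both bars show the same 1.6 px bias as bar_a did when it lay flat at the start, so the pair is shut and flat on the right. Handing in.

```bash
python3 -c "
from rig import r
print(r.sign_off())"
```

```text
the job is handed in; nothing more can be done
None
```

The job is handed in at about 23 s on the clock. The plaque was laid face up in the left nest, and the shut pair was turned over by bar_a and left flat and shut on the right. I couldn't see the plaque inside at the end, so its face-down seating is inferred from the bar positions and the contact force. The jars and tape read as undisturbed, though the gripper hid the talc jar in the last frame.

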